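Pack a cabinet hardware kit

TASK

Pack the hardware kit: slide the wooden kit box all the way out from under the low shelf, put every drawer pull lying on the bench into it, and add the two ball feet by holding the divided tray over the box and tipping it towards one corner so that only the bay with the balls empties through its rim gap (do not pick balls out of the tray with the gripper, and let nothing else spill). Put the tray back level on its cork mat, then slide the loaded box fully home under the shelf against its stop. Leave the other things on the bench where they are.

Things in the scene. Friction and masses are not known exactly. Their poses are not given: they have to be found in the camera images.
- tray_grip (a point): Loose square light-wood tray with an upright handle on its centre: 60 mm along tray x, 16 mm thick along tray y, top 100 mm above the tray's underside. The point is on the handle, 80 mm above the underside, over the centre. x and y along the tray's sides, z up. Tray 200 x 200 mm, about 0.4 kg, floor 5 mm, walls 6 mm, rim 28 mm high; a cross of dividers makes four bays 91 mm square.
- tray_gap (a point): One of the tray's four corners (at +100, +100 mm, floor level, 75 mm below tray_grip); all four are alike: the rim is cut away for 54 mm along both sides, leaving a 2.5 mm sill above the floor. Tipped 40 degrees towards a corner, that corner's bay empties there, the others keep theirs. Carried level and steadily it keeps the balls (up to about 10 degrees). Axes as tray_grip.
- mat: Fixed cork mat, 220 x 220 x 3 mm, on which the tray stands squarely at the start. Origin: centre of its underside, on the bench.
- ball1_center (a point): Ball foot, plain light wood sphere 34 mm across, about 20 g, in one bay of the tray. The point is its centre.
- ball2_center (a point): Second ball foot, the same, in the same bay. The point is its centre.
- cap_mid (a point): Square wooden cap, 34 x 34 x 22 mm, in another bay of the tray; it stays there. The point is its centre.
- plug_mid (a point): Flat round wooden plug, 34 mm across, 18 mm high, in another bay; it stays there. The point is its centre.
- cone_mid (a point): Wooden cone finial, 34 mm across its foot, 36 mm high, in another bay; it stays there. The point is half-way up.
- dock: Fixed dock for the kit box: two guide rails 18 mm high, 238 mm apart, along its x from 250 mm before to 90 mm behind the origin, and a stop at x = +77 mm. Origin: on the bench, below the box's centre when the box is home (2 mm short of the stop). x along the rails, away from the robot into the dock; z up. The box is clear of the shelf when drawn 108 mm or more from home; 160 mm gives good room.
- shelf_edge (a point): The dock's low shelf over the rails: middle of the top of its front edge, 30 mm to the robot's side of the dock origin, 101 mm above the bench. Underside at 85 mm; 130 mm deep, 310 mm wide; blocks on top reach 155 mm. Contents heaped higher than 82 mm would catch on it.
- box_mid (a point): Kit box: loose, open-topped, light wood, 150 mm along its x (along the rails), 230 mm along y, 55 mm high, walls and floor 6 mm, about 0.5 kg. Empty and home in the dock at the start, 4 mm play to each rail, standing on the bench. The point is its centre, 27.5 mm above the bench; x away from the robot, z up.
- box_fin (a point): Upright fin handle on the box's front wall: 12 mm thick along box y, 36 mm along x, from 35 to 120 mm above the bench; take it from above with a finger on either side in y. The point is in its middle, 100 mm above the bench, 93 mm to the robot's side of the box centre. Axes as the box.
- pull1_mid (a point): Drawer pull of dark wood, 110 mm long (its x), 22 mm wide (y), 32 mm high, 50 g: a bar 12 mm thick on two end feet 20 mm high, 22 mm long. Two to four pulls stand on the bench to the robot's right; those absent are None from the start. The point is the middle of the bar, 26 mm above its underside; z up.
- pull2_mid (a point): Another drawer pull, the same, or absent. The point is the middle of its bar, 26 mm above its underside.
- pull3_mid (a point): Another drawer pull, the same, or absent. The point is the middle of its bar, 26 mm above its underside.
- pull4_mid (a point): Another drawer pull, the same, or absent. The point is the middle of its bar, 26 mm above its underside.
- glue: White glue bottle, 60 mm across, 130 mm high; leave it alone. Origin: centre of its underside.
- tape: Grey tape measure, 65 x 35 x 65 mm; leave it alone. Origin: centre of its underside.

How it is judged:
On the way, in this order (a step that is already met when the one before it is completed fails the run):
1. the kit box is drawn clear of the shelf (x of box_mid in the frame of dock below -0.108 m), for 0.2 s.
2. with the box still clear of the shelf, every pull present and both balls lie in it (x of box_mid in the frame of dock below -0.108 m and x of pull1_mid in the frame of box_mid between -0.072 and 0.072 m and y of pull1_mid in the frame of box_mid between -0.112 and 0.112 m and z of pull1_mid in the frame of box_mid between -0.025 and 0.045 m and x of pull2_mid in the frame of box_mid between -0.072 and 0.072 m and y of pull2_mid in the frame of box_mid between -0.112 and 0.112 m and z of pull2_mid in the frame of box_mid between -0.025 and 0.045 m and x of pull3_mid in the frame of box_mid between -0.072 and 0.072 m and y of pull3_mid in the frame of box_mid between -0.112 and 0.112 m and z of pull3_mid in the frame of box_mid between -0.025 and 0.045 m and x of pull4_mid in the frame of box_mid between -0.072 and 0.072 m and y of pull4_mid in the frame of box_mid between -0.112 and 0.112 m and z of pull4_mid in the frame of box_mid between -0.025 and 0.045 m and x of ball1_center in the frame of box_mid between -0.072 and 0.072 m and y of ball1_center in the frame of box_mid between -0.112 and 0.112 m and z of ball1_center in the frame of box_mid between -0.025 and 0.045 m and x of ball2_center in the frame of box_mid between -0.072 and 0.072 m and y of ball2_center in the frame of box_mid between -0.112 and 0.112 m and z of ball2_center in the frame of box_mid between -0.025 and 0.045 m), for 0.2 s.
At the end, for the whole second after the job is handed in: The kit box is home (within 10 mm, on the bench, between the rails) with every pull present and both balls inside it; the tray stands level on the mat (centre within 50 mm of the mat's centre) with cap, plug and cone still in it (x of box_mid in the frame of dock between -0.01 and 0.02 m and y of box_mid in the frame of dock between -0.015 and 0.015 m and height (world z) of box_mid below 0.035 m and angle between box_mid's own z axis and vertical below 0.1 rad and x of pull1_mid in the frame of box_mid between -0.072 and 0.072 m and y of pull1_mid in the frame of box_mid between -0.112 and 0.112 m and z of pull1_mid in the frame of box_mid between -0.025 and 0.045 m and x of pull2_mid in the frame of box_mid between -0.072 and 0.072 m and y of pull2_mid in the frame of box_mid between -0.112 and 0.112 m and z of pull2_mid in the frame of box_mid between -0.025 and 0.045 m and x of pull3_mid in the frame of box_mid between -0.072 and 0.072 m and y of pull3_mid in the frame of box_mid between -0.112 and 0.112 m and z of pull3_mid in the frame of box_mid between -0.025 and 0.045 m and x of pull4_mid in the frame of box_mid between -0.072 and 0.072 m and y of pull4_mid in the frame of box_mid between -0.112 and 0.112 m and z of pull4_mid in the frame of box_mid between -0.025 and 0.045 m and x of ball1_center in the frame of box_mid between -0.072 and 0.072 m and y of ball1_center in the frame of box_mid between -0.112 and 0.112 m and z of ball1_center in the frame of box_mid between -0.025 and 0.045 m and x of ball2_center in the frame of box_mid between -0.072 and 0.072 m and y of ball2_center in the frame of box_mid between -0.112 and 0.112 m and z of ball2_center in the frame of box_mid between -0.025 and 0.045 m and x of cap_mid in the frame of tray_grip between -0.1 and 0.1 m and y of cap_mid in the frame of tray_grip between -0.1 and 0.1 m and z of cap_mid in the frame of tray_grip between -0.085 and -0.03 m and x of plug_mid in the frame of tray_grip between -0.1 and 0.1 m and y of plug_mid in the frame of tray_grip between -0.1 and 0.1 m and z of plug_mid in the frame of tray_grip between -0.085 and -0.03 m and x of cone_mid in the frame of tray_grip between -0.1 and 0.1 m and y of cone_mid in the frame of tray_grip between -0.1 and 0.1 m and z of cone_mid in the frame of tray_grip between -0.085 and -0.03 m and angle between tray_grip's own z axis and vertical below 0.08 rad and horizontal distance between tray_grip and mat below 0.05 m and height (world z) of tray_grip below 0.095 m); the robot touches nothing.
It fails at once if the cap, plug or cone leaves the tray (distance between any of cap_mid, plug_mid, cone_mid and tray_grip above 0.2 m).
It fails at once if a ball is handled by the gripper while in the tray ((contact force between the fingers and ball1 above 1 N and x of ball1_center in the frame of tray_grip between -0.1 and 0.1 m and y of ball1_center in the frame of tray_grip between -0.1 and 0.1 m and z of ball1_center in the frame of tray_grip between -0.08 and -0.03 m) or (contact force between the fingers and ball2 above 1 N and x of ball2_center in the frame of tray_grip between -0.1 and 0.1 m and y of ball2_center in the frame of tray_grip between -0.1 and 0.1 m and z of ball2_center in the frame of tray_grip between -0.08 and -0.03 m)).
It fails at once if a bystander is moved more than 50 mm (distance of any of glue, tape from where it was at the start of the episode above 0.05 m).
Of pull1, pull2, pull3, pull4 only 2 to 4 are there at a start; the rules pass over those that are not, and their reading is None.
At some moment in a run one of pull1, pull2, pull3, pull4 may be knocked a few centimetres aside while the robot is not near it.
It also fails if it takes over 210 s, if anything falls off the work surface, if the arm or the gripper's body presses on something with over 40 N, if the wrist force passes 120 N, or if a joint passes its speed limit or range.

ROBOT

A 6-joint arm with a two-finger parallel gripper is mounted at the origin on the work surface. World frame = base frame: x ahead of the robot, y to its left, z up, the work surface at z = 0. Lengths are in m, angles in rad, forces in N, time in s.
With the tool pointing down it reaches from about 0.4 to 0.925 m from the base axis. Payload 12.5 kg.
Tool frame: the origin (TCP) lies midway between the tips of the shut fingers; the grasp point (between the pads) lies 19 mm behind it; z points along the fingers, y is the direction in which the jaws open and shut (so a half turn about z gives the same grasp; the last joint's range is limited). The gripper opens to 95 mm and grips with 3 to 60 N. Pads are 20 mm wide; open, the fingers measure 119 mm over their backs; the gripper's body (75 mm by 180 mm) begins 59 mm behind the grasp point.
Start: joints at [1.133, 0.491, 1.559, -0, 1.092, -0.106], TCP at [0.204, 0.591, 0.215] pointing down, gripper open.
Joint ranges: [-3.1, 3.1], [-0.84, 2.19], [0.05, 2.79], [-1.13, 4.28], [0.06, 2.93], [-2.69, 2.69]. Speed limits (rad/s): [2.22, 2.22, 2.79, 3.14, 3.14, 3.14].

INTERFACE

Orientations are given as [roll, pitch, yaw] about the fixed x, y, z axes, in that order (R = Rz(yaw) Ry(pitch) Rx(roll)).
In Python, from plant import get_obs, read_camera, camera_info, hand_in gives the robot as it stands.
- The arm moves only by the shell command python3 -m crank 'ROWS' [FORCE]. ROWS is JSON, a list of rows, each a list of 5 numbers: the closure, from 0 (fully open) to 1 (shut), then the shift along the world's x, y, z in m, then the turn about the world's z in rad. A call has 1 to 12 rows; each row shifts and turns the commanded pose from where the row before left it; what a row does not reach is not made up. A row lasts 1/8 s, in which the tool goes at most 62.5 mm and 10.7 degrees, less where a joint would pass 70% of its speed; a pose out of reach is approached as far as the arm can. A call is refused whole if a number of a shift passes 0.0625 or a number of a turn 0.188, either way. A call with a gripper value outside its range is refused whole. The fingers move at their own pace and stop on an object; FORCE is the grip in N (left out, the last holds). Time passes only in rows, so rows that do not move let the fingers close. It gives the time, the measured TCP pose, the force and the opening at its end, in the units of the state.
- get_obs(): the state, without advancing time (a new reading comes with each control period).
- read_camera(name): name is "scene" or "side" or "wrist"; returns the picture (384x512x3 uint8, blue, green, red); there is no depth.
- camera_info(name): a dict with "intrinsics" (3x3 intrinsics, pixels), "camera_from_world" (4x4, takes a point from world to camera coordinates); the wrist camera has in their place "tool_from_camera" (4x4, takes a point from camera to tool coordinates, whose origin is the TCP and whose axes are the flange's). Camera axes: x right, y up, looking along -z (the intrinsics and any distortion apply to the point x, -y, -z); pixel columns grow to the right and rows downward; lengths in m; the calibration is good to about 2 mm. A picture is of the moment at which its call begins: read the wrist's pose just before it. camera_info takes no time and is no camera call.
- hand_in(): hands the job in, once; it reports no verdict.
The state is a dict: "time_s": time; "joint_pos": joint angles; "joint_velocities": joint speeds; "joint_efforts": joint torques, N m; "tcp_pos": TCP position; "orientation": TCP orientation; "ft_force": force on the tool from outside, world axes, zero at the start; "ft_torque": the same for the moment, N m; "finger_gap": opening from 0.0 (shut) to 1.0 (fully open).
Only numpy, scipy, OpenCV 4.12 (cv2) and the standard library are available. Lean on these libraries where they do the work, as an engineer would, in place of code of your own. Each camera call takes 0.05 s, during which the arm holds its last target.

## Working session

There is one attempt and no reset: what is moved stays moved. The work goes in short steps, Python scripts to look and compute and a shell command to move; the robot and the scene stay as the last step left them, time stands still between calls to the robot, and variables do not carry over. Pictures are saved under pics/ and viewed, and the job is handed in when it is done.

```bash
ls -la; mkdir -p pics
python3 - <<'E'
from plant import *
import cv2,json
o=get_obs()
for k,v in o.items(): print(k,v)
for n in("scene","side","wrist"):
    cv2.imwrite(f"pics/{n}0.png",read_camera(n)); print(n,camera_info(n))
E
```

```text
total 12
drwxr-xr-x  3 agent agent 4096 Dec  7 06:16 .
drwxr-xr-x 23 root  root  4096 Dec  7 06:16 ..
drwxr-xr-x  2 agent agent 4096 Dec  7 06:16 pics
time_s 0.0
joint_pos [ 1.13340253e+00  4.91540070e-01  1.55946433e+00  1.43671715e-05
  1.09167752e+00 -1.05609399e-01]
joint_velocities [-0.00123591  0.00077905 -0.00040323  0.00021579  0.00026494 -0.00040464]
joint_efforts [-1.93112348e-03 -6.12635136e+01 -2.58178157e+01  6.91656070e-02
  4.82964842e-02 -8.96650067e-05]
tcp_pos [0.20345791 0.59069728 0.21406873]
orientation [-3.14051081e+00 -1.27493337e-04  2.80980156e+00]
ft_force [ 0.87707723 -0.55438092  0.83596432]
ft_torque [-0.04131434 -0.05492508  0.00549298]
finger_gap 0.9965929664761667
scene {'intrinsics': array([[470.18501495,   0.        , 258.03860918],
       [  0.        , 470.18501495, 188.7406495 ],
       [  0.        ,   0.        ,   1.        ]]), 'camera_from_world': array([[-0.16749599,  0.98571153, -0.01782913,  0.08375305],
       [-0.72387595, -0.11068634,  0.68099349,  0.32051989],
       [ 0.6692897 ,  0.12696976,  0.73207239, -1.953728  ],
       [ 0.    
[... 327 characters left out ...]
0.75581204,  0.65392122, -0.06416609],
       [-0.0549553 ,  0.65190177,  0.75630946, -1.26680316],
       [ 0.        ,  0.        ,  0.        ,  1.        ]])}
wrist {'intrinsics': array([[346.13950293,   0.        , 257.37723278],
       [  0.        , 346.13950293, 189.35847035],
       [  0.        ,   0.        ,   1.        ]]), 'tool_from_camera': array([[ 5.94861794e-05,  9.69437284e-01,  2.45339252e-01,
         6.97316086e-02],
       [ 9.99999151e-01, -3.76950877e-04,  1.24702469e-03,
         1.22768835e-03],
       [ 1.30139308e-03,  2.45338970e-01, -9.69436484e-01,
        -1.71011618e-01],
       [ 0.00000000e+00,  0.00000000e+00,  0.00000000e+00,
         1.00000000e+00]])}
```

View pics/scene0.png

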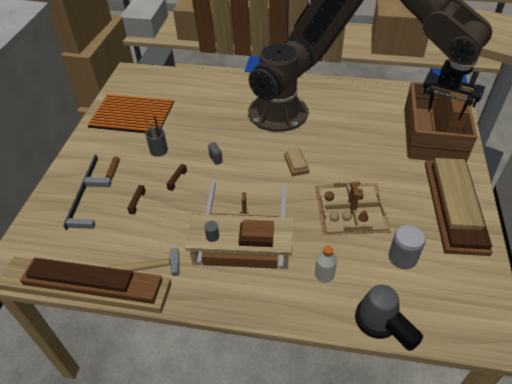

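View pics/side0.png

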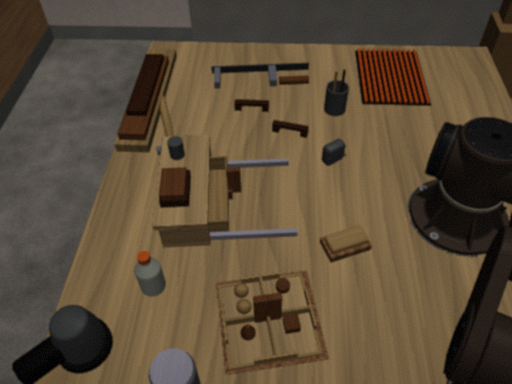

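View pics/wrist0.png

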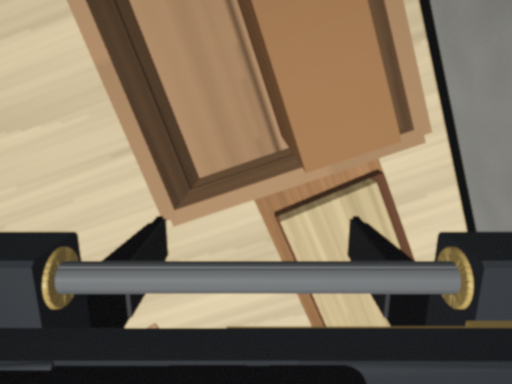

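```bash
python3 -m crank --help 2>&1 | head -30
```

```text
invalid input: not JSON, or not a number
```

```bash
cat > h.py <<'E'
from plant import *
import numpy as np, cv2
from scipy.spatial.transform import Rotation as Ro
def cam(n):
    i=camera_info(n); K=i["intrinsics"]
    if n=="wrist":
        o=get_obs(); T=np.eye(4); T[:3,:3]=Ro.from_euler("xyz",o["orientation"]).as_matrix(); T[:3,3]=o["tcp_pos"]
        W=T@i["tool_from_camera"]; return K,np.linalg.inv(W)
    return K,i["camera_from_world"]
def proj(n,P,c=None):
    K,T=c or cam(n); p=T[:3,:3]@np.array(P,float)+T[:3,3]; q=K@np.array([p[0],-p[1],-p[2]]); return q[:2]/q[2]
def ray(n,uv,c=None):
    K,T=c or cam(n); d=np.linalg.inv(K)@np.array([uv[0],uv[1],1.]); d=np.array([d[0],-d[1],-d[2]])
    R=T[:3,:3]; return -R.T@T[:3,3], R.T@d
def onz(n,uv,z,c=None):
    o,d=ray(n,uv,c); return o+d*(z-o[2])/d[2]
def crop(n,name,x,y,w,h,s=4,img=None):
    im=read_camera(n) if img is None else img
    cv2.imwrite("pics/"+name,cv2.resize(im[y:y+h,x:x+w],None,fx=s,fy=s,interpolation=cv2.INTER_CUBIC))
E
python3 - <<'E'
from h import *
s=cv2.imread("pics/scene0.png"); d=cv2.imread("pics/side0.png")
crop("","sc_a.png",110,130,190,145,4,s)
crop("","sc_b.png",300,140,120,110,5,s)
crop("","sd_a.png",200,40,170,140,4,d)
crop("","sd_b.png",130,130,200,150,4,d)
crop("","sd_c.png",200,260,140,115,5,d)
E
```

```text
(no output)
```

View pics/sc_a.png

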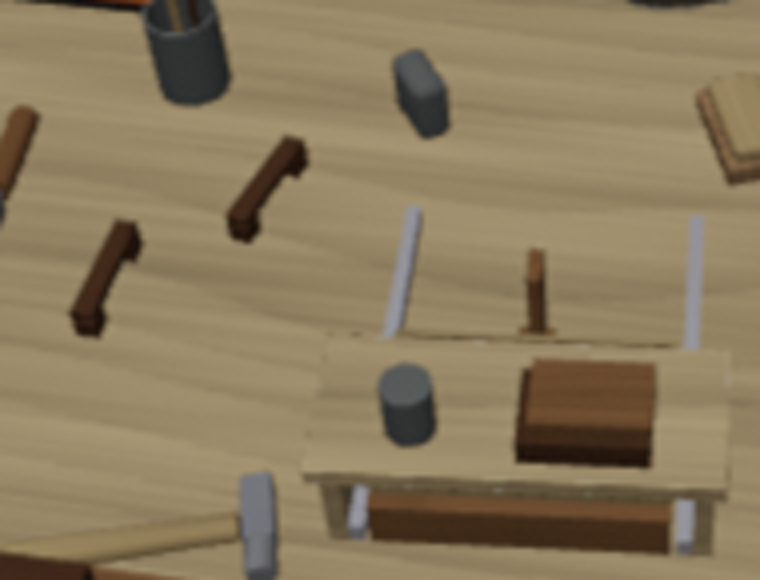

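View pics/sc_b.png

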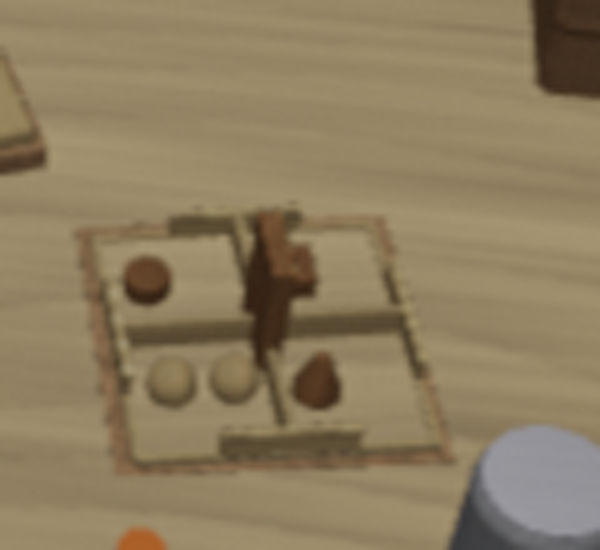

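View pics/sd_a.png

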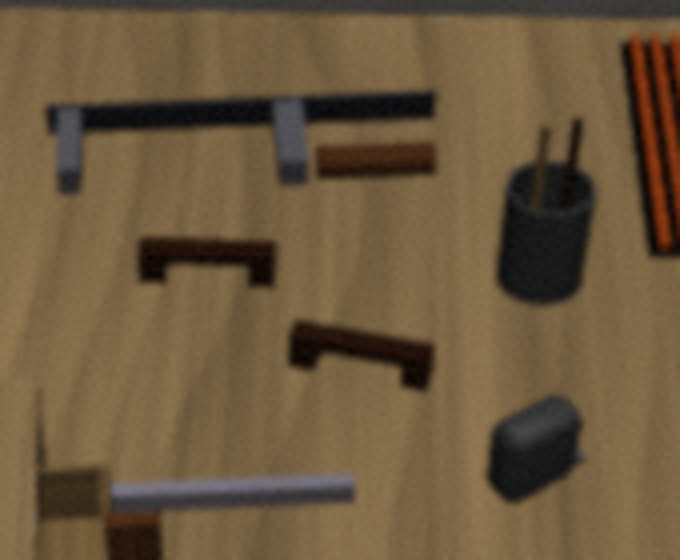

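View pics/sd_b.png

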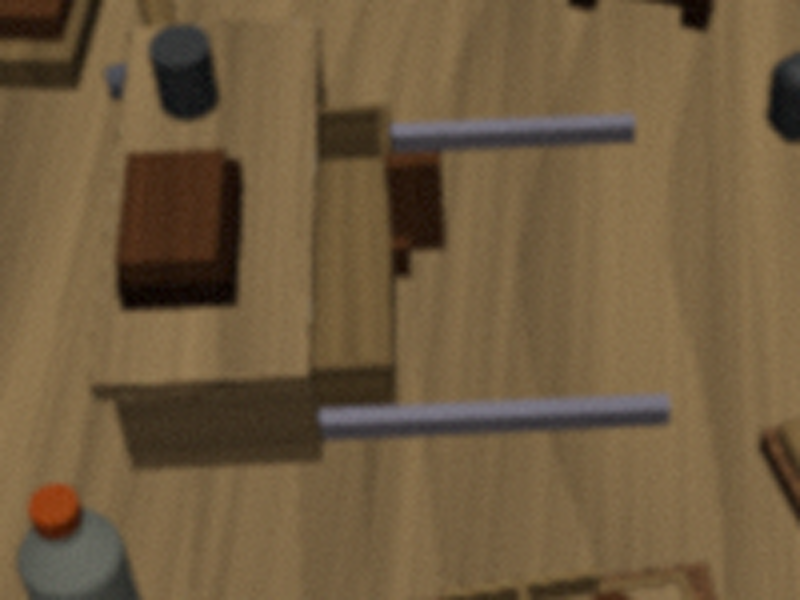

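View pics/sd_c.png

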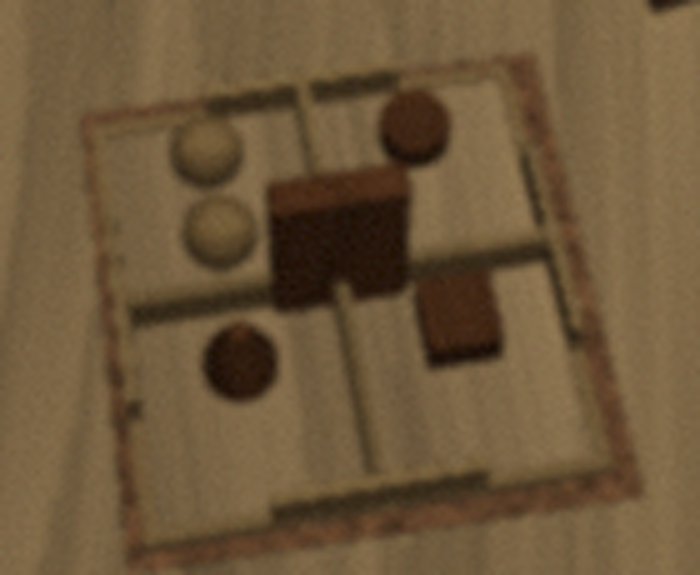

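Run:
```python
from h import *
A=lambda u,v:(110+u/4-.4,130+v/4-.4)
B=lambda u,v:(300+u/5-.4,140+v/5-.4)
C=lambda u,v:(200+u/4-.4,40+v/4-.4)
D=lambda u,v:(130+u/4-.4,130+v/4-.4)
E=lambda u,v:(200+u/5-.4,260+v/5-.4)
def p(l,n,uv,z): print(l,n,onz(n,uv,z).round(3))
p("railR end","scene",A(415,209),.018);p("railL end","scene",A(697,218),.018)
p("railR near dock","scene",A(390,332),.018);p("railL near","scene",A(692,345),.018)
p("railR end","side",D(632,122),.018);p("railL end","side",D(667,402),.018)
p("shelf front L","scene",A(728,352),.101);p("shelf front R","scene",A(328,336),.101)
p("shelf front L","side",D(308,378),.101);p("shelf front R","side",D(320,25),.101)
p("fin","scene",A(537,264),.12); p("fin","side",D(415,160),.12)
# pulls ends of bar top z=.032
p("p1a","scene",A(125,226),.032);p("p1b","scene",A(88,320),.032)
p("p1a","side",C(140,241),.032);p("p1b","side",C(274,245),.032)
p("p2a","scene",A(293,142),.032);p("p2b","scene",A(240,222),.032)
p("p2a","side",C(294,327),.032);p("p2b","side",C(433,349),.032)
for u in [(78,233),(384,218),(452,460),(118,470)]: p("matcorner","scene",B(*u),.003)
for u in [(82,117),(533,57),(638,493),(130,562)]: p("matcorner","side",E(*u),.003)
p("handle top","scene",B(270,222),.103);p("handle top","side",E(340,188),.103)
p("ball","scene",B(171,381),.025);p("ball","scene",B(234,376),.025)
p("ball","side",E(207,153),.025);p("ball","side",E(220,230),.025)
p("plug","side",E(414,120),.026);p("cap","side",E(457,295),.03);p("cone","side",E(240,360),.026)
p("glue","scene",(326,276),0); p("tape","scene",(216,160),0)
```

```text
railR end scene [ 0.452 -0.168  0.018]
railL end scene [0.425 0.079 0.018]
railR near dock scene [ 0.593 -0.156  0.018]
railL near scene [0.569 0.094 0.018]
railR end side [ 0.449 -0.164  0.018]
railL end side [0.424 0.082 0.018]
shelf front L scene [0.64  0.129 0.101]
shelf front R scene [ 0.671 -0.177  0.101]
shelf front L side [0.638 0.136 0.101]
shelf front R side [ 0.667 -0.167  0.101]
fin scene [ 0.59  -0.028  0.12 ]
fin side [ 0.588 -0.025  0.12 ]
p1a scene [ 0.523 -0.408  0.032]
p1b scene [ 0.63  -0.403  0.032]
p1a side [ 0.623 -0.412  0.032]
p1b side [ 0.516 -0.411  0.032]
p2a scene [ 0.4   -0.292  0.032]
p2b scene [ 0.503 -0.311  0.032]
p2a side [ 0.496 -0.314  0.032]
p2b side [ 0.391 -0.293  0.032]
matcorner scene [0.404 0.188 0.003]
matcorner scene [0.357 0.4   0.003]
matcorner scene [0.569 0.443 0.003]
matcorner scene [0.61  0.232 0.003]
matcorner side [0.612 0.235 0.003]
matcorner side [0.399 0.192 0.003]
matcorner side [0.357 0.403 0.003]
matcorner side [0.568 0.443 0.003]
handle top scene [0.471 0.311 0.103]
handle top side [0.486 0.32  0.103]
ball scene [0.549 0.26  0.025]
ball scene [0.538 0.3   0.025]
ball side [0.55  0.263 0.025]
ball side [0.541 0.302 0.025]
plug side [0.455 0.242 0.026]
cap side [0.435 0.33  0.03 ]
cone side [0.527 0.363 0.026]
glue scene [0.766 0.252 0.   ]
tape scene [ 0.323 -0.19   0.   ]
```

```bash
python3 -m crank '[[0,0.0324,-0.0515,0,0.0364],[0,0.0324,-0.0515,0,0.0364],[0,0.0324,-0.0515,0,0.0364],[0,0.0324,-0.0515,0,0.0364],[0,0.0324,-0.0515,0,0.0364],[0,0.0324,-0.0515,0,0.0364],[0,0.0324,-0.0515,0,0.0364],[0,0.0324,-0.0515,0,0.0364],[0,0.0324,-0.0515,0,0.0364],[0,0.0324,-0.0515,0,0.0364],[0,0.0324,-0.0515,0,0.0364],[0,0.0324,-0.0515,0,0.0364]]' 30
python3 - <<'E'
from h import *
print(get_obs()["joint_pos"])
c=cam("wrist");im=read_camera("wrist"); cv2.imwrite("pics/w1.png",im); print(proj("wrist",(.5935,-.027,.12),c))
E
```

```text
time_s: 1.65
tcp_pos: [0.5931, -0.029, 0.2146]
orientation: [3.141, -0.0, -3.036]
ft_force: [1.0, 0.5, 0.4]
finger_gap: 1.003
[-1.60128867e-01  4.46585624e-01  1.63790593e+00  2.08857767e-04
  1.05727297e+00 -1.83702096e+00]
[258.2078436  192.59092772]
```

View pics/w1.png

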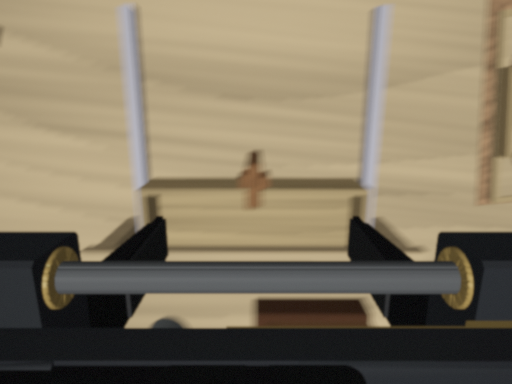

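```bash
python3 -m crank '[[0,0,0,-0.045,0],[0,0,0,-0.045,0],[0,0,0,-0.043,0],[1,0,0,0,0],[1,0,0,0,0],[1,0,0,0,0],[1,0,0,0,0],[1,0,0,0,0]]' 30
```

```text
time_s: 2.7
tcp_pos: [0.5926, -0.0271, 0.0823]
orientation: [-3.141, 0.001, -3.037]
ft_force: [0.2, 0.5, 0.5]
finger_gap: 0.529
```

```bash
python3 -m crank '[[1,0,0,0,0],[1,0,0,0,0],[1,0,0,0,0],[1,0,0,0,0],[1,0,0,0,0],[1,0,0,0,0]]' 30
python3 -m crank '[[1,-0.01,-0.001,0,0],[1,-0.02,-0.0021,0,0],[1,-0.025,-0.0026,0,0],[1,-0.025,-0.0026,0,0],[1,-0.025,-0.0026,0,0],[1,-0.025,-0.0026,0,0],[1,-0.02,-0.0021,0,0],[1,-0.012,-0.0013,0,0],[1,0,0,0,0]]'
```

```text
time_s: 3.45
tcp_pos: [0.5924, -0.0272, 0.0816]
orientation: [-3.142, 0.0, -3.037]
ft_force: [-0.6, -1.5, -0.7]
finger_gap: 0.124
time_s: 4.58
tcp_pos: [0.4294, -0.0439, 0.0818]
orientation: [3.141, -0.001, -3.037]
ft_force: [-1.5, -0.0, -0.2]
finger_gap: 0.125
```

```bash
python3 -m crank '[[0,0,0,0,0],[0,0,0,0,0],[0,0,0,0,0],[0,0,0,0.05,0],[0,0,0,0.06,0],[0,0,-0.05,0.05,0],[0,0,-0.0625,0,0],[0,0,-0.0625,0,0]]'
python3 - <<'E'
from h import *
s=read_camera("scene"); d=read_camera("side")
crop("","sc2.png",110,90,190,145,4,s)
crop("","sd2.png",140,40,200,150,4,d)
E
```

```text
time_s: 5.58
tcp_pos: [0.4305, -0.2149, 0.2367]
orientation: [-3.14, 0.002, -3.036]
ft_force: [1.3, -0.0, 0.3]
finger_gap: 0.909
```

View pics/sc2.png

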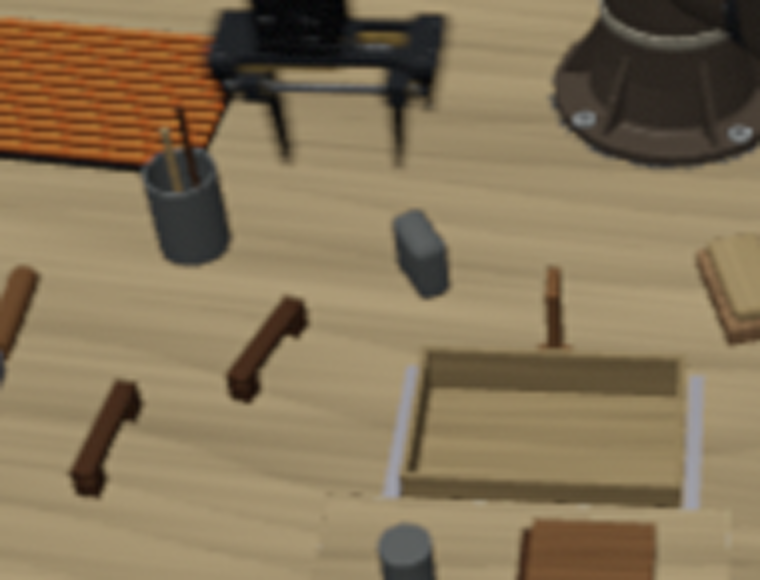

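View pics/sd2.png

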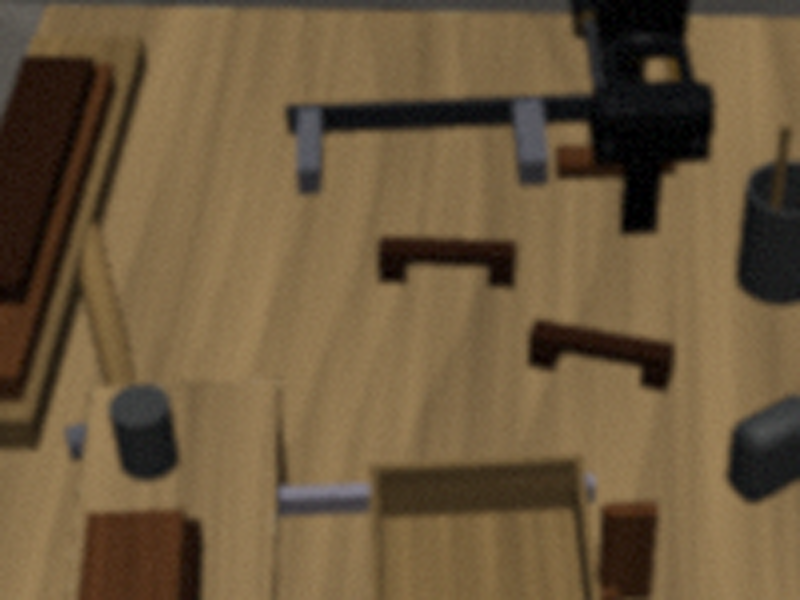

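```bash
python3 -m crank '[[0,0.008,-0.044,0,-0.148],[0,0.009,-0.0436,-0.03,-0.148],[0,0,0,-0.06,0],[0,0,0,-0.06,0],[0,0,0,-0.055,0],[0,0,0,-0.022,0],[1,0,0,0,0],[1,0,0,0,0],[1,0,0,0,0],[1,0,0,0,0],[1,0,0,0,0],[1,0,0,0,0]]' 25
python3 -m crank '[[1,0,0,0,0],[1,0,0,0,0],[1,0,0,0,0]]'
```

```text
time_s: 7.18
tcp_pos: [0.4474, -0.3008, 0.0091]
orientation: [-3.142, 0.0, 2.951]
ft_force: [0.4, 0.2, 0.1]
finger_gap: 0.421
time_s: 7.55
tcp_pos: [0.4474, -0.3008, 0.0089]
orientation: [3.142, 0.0, 2.951]
ft_force: [-0.8, 0.0, -0.3]
finger_gap: 0.234
```

```bash
python3 -m crank '[[1,0,0,0.05,0],[1,0,0,0.055,0],[1,0.0206,0.0488,0.02,0.074],[1,0.0206,0.0488,0,0.074],[1,0.0205,0.0488,0,0.074],[1,0.0205,0.0488,0,0.073],[1,0,0,-0.04,0],[1,0,0,-0.05,0],[1,0,0,-0.027,0],[1,0,0,0,0]]'
```

```text
time_s: 8.8
tcp_pos: [0.5288, -0.1053, 0.0153]
orientation: [3.14, -0.003, -3.038]
ft_force: [0.0, 0.2, -0.1]
finger_gap: 0.23
```

```bash
python3 -m crank '[[0.62,0,0,0,0],[0.62,0,0,0,0],[0.62,0,0,0,0],[0.62,0,0,0.05,0],[0.62,0,0,0.06,0],[0,0,0,0.06,0],[0,0.007,-0.06,0,-0.017],[0,0.007,-0.06,0,-0.017],[0,0.007,-0.06,0,-0.017],[0,0.007,-0.06,0,-0.017],[0,0.007,-0.06,0,-0.017]]'
python3 - <<'E'
from h import *
c=cam("wrist");s=read_camera("scene"); w=read_camera("wrist")
crop("","sc3.png",110,90,190,145,4,s);cv2.imwrite("pics/w3.png",w)
for p in [(.5195,-.409,.032),(.626,-.4075,.032)]: print(proj("wrist",p,c))
E
```

```text
time_s: 10.18
tcp_pos: [0.5644, -0.4075, 0.1875]
orientation: [-3.141, 0.001, -3.123]
ft_force: [0.1, 0.3, -0.5]
finger_gap: 0.952
[255.51623648 128.74493857]
[255.20635718 235.82164177]
```

View pics/sc3.png

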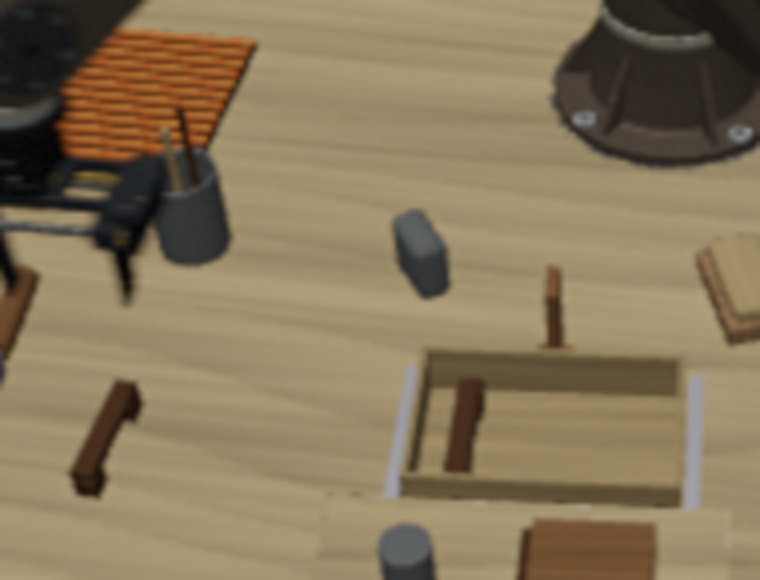

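View pics/w3.png

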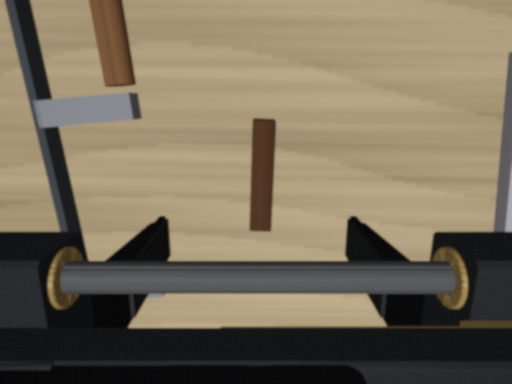

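```bash
python3 -m crank '[[0,0.003,0.0045,-0.05,-0.045],[0,0,0,-0.06,0],[0,0,0,-0.05,0],[0,0,0,-0.0185,0],[1,0,0,0,0],[1,0,0,0,0],[1,0,0,0,0],[1,0,0,0,0],[1,0,0,0,0],[1,0,0,0,0],[1,0,0,0,0],[1,0,0,0,0]]' 25
python3 -m crank '[[1,0,0,0,0],[1,0,0,0,0]]'
```

```text
time_s: 11.78
tcp_pos: [0.5676, -0.4011, 0.0083]
orientation: [3.142, 0.0, 3.116]
ft_force: [0.2, -1.3, 1.0]
finger_gap: 0.233
time_s: 12.02
tcp_pos: [0.5676, -0.4011, 0.0084]
orientation: [3.142, 0.0, 3.116]
ft_force: [0.2, 0.3, 0.8]
finger_gap: 0.23
```

```bash
python3 -m crank '[[1,0,0,0.05,0],[1,0,0,0.055,0],[1,-0.0072,0.0575,0.02,0.022],[1,-0.0072,0.0575,0,0.022],[1,-0.0072,0.0575,0,0.022],[1,-0.0072,0.0575,0,0.022],[1,-0.0072,0.0575,0,0.021],[1,-0.0073,0.0575,0,0.021],[1,0,0,-0.04,0],[1,0,0,-0.05,0],[1,0,0,-0.027,0],[1,0,0,0,0]]'
```

```text
time_s: 13.52
tcp_pos: [0.5235, -0.0558, 0.0149]
orientation: [3.14, -0.003, -3.038]
ft_force: [0.9, 0.3, -0.0]
finger_gap: 0.225
```

```bash
python3 -m crank '[[0.62,0,0,0,0],[0.62,0,0,0,0],[0.62,0,0,0,0],[0.62,0,0,0.05,0],[0.62,0,0,0.06,0],[0.2,-0.02,0.01,0.06,0],[0.2,-0.04,0.02,0.04,0],[0.2,-0.04,0.02,0,0]]'
python3 - <<'E'
from h import *
print(np.round(get_obs()["joint_pos"],3))
s=read_camera("scene")
crop("","sc4.png",110,90,190,145,4,s)
E
python3 -m crank '[[0.2,-0.02,0,0,0],[0.2,-0.02,0,0,0],[0.2,-0.02,0,0,0],[0.2,-0.02,0,0,0]]'
python3 -c "
from h import *
print(np.round(get_obs()['joint_pos'],3))"
```

```text
time_s: 14.52
tcp_pos: [0.4245, -0.006, 0.2277]
orientation: [-3.14, 0.006, -3.038]
ft_force: [1.4, -0.7, 0.0]
finger_gap: 0.636
[-0.17   0.186  2.005  0.     0.945 -1.845]
time_s: 15.08
tcp_pos: [0.3439, -0.0062, 0.2252]
orientation: [-3.142, 0.001, -3.038]
ft_force: [-0.8, -0.6, -1.0]
finger_gap: 0.804
[-0.211  0.066  2.162  0.     0.913 -1.886]
```

View pics/sc4.png

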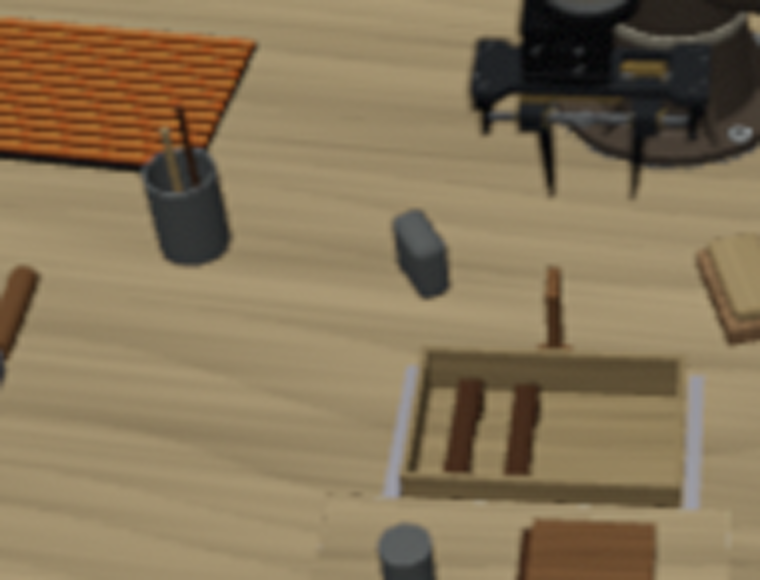

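Run:
```python
import numpy as np
from scipy.optimize import least_squares
D=[(1.1334,.49154,1.5595,.20346,.5907,.21407),(-.160,.44659,1.6379,.5931,-.029,.2146),(-.17,.186,2.005,.4245,-.006,.2277),(-.211,.066,2.162,.3439,-.0062,.2252)]
def f(p):
    a,b,h,r0=p; o=[]
    for j1,j2,j3,x,y,z in D:
        R=x*np.cos(j1)+y*np.sin(j1)
        o+=[r0+a*np.sin(j2)+b*np.sin(j2+j3)-R, h+a*np.cos(j2)+b*np.cos(j2+j3)-z]
    return o
s=least_squares(f,[.4,.4,.1,0]); print(s.x,np.round(s.fun,4))
for d in D:print(-d[3]*np.sin(d[0])+d[4]*np.cos(d[0]))
```

```text
[ 0.60409428  0.39694065 -0.13516738 -0.01605542] [-0.0002 -0.      0.0004  0.     -0.0007  0.0001  0.0005 -0.0001]
0.06590430417978896
0.06586203712501609
0.06590439857748244
0.06596317229968252
```

```bash
python3 -m crank '[[0,0.0174,0.0403,0,-0.184],[0,0.0174,0.0403,0,-0.184],[0,0.0174,0.0403,0,-0.184],[0,0.0174,0.0403,0,-0.184],[0,0.0174,0.0403,0,-0.184],[0,0.0174,0.0403,0,-0.184],[0,0.0174,0.0403,0,-0.184],[0,0.0174,0.0403,0,-0.184],[0,0,0,0,0]]'
python3 - <<'E'
from h import *
print(np.round(get_obs()["joint_pos"],3))
c=cam("wrist");w=read_camera("wrist"); cv2.imwrite("pics/w5.png",w)
cc,ss=np.cos(.205),np.sin(.205)
for x,y,z in [(.03,0,.103),(-.03,0,.103),(.1,-.1,.003),(.052,-.067,.025),(.052,-.027,.025)]:
    print((x,y),proj("wrist",(.484+cc*x-ss*y,.3165+ss*x+cc*y,z),c))
E
```

```text
time_s: 16.2
tcp_pos: [0.4812, 0.3093, 0.2247]
orientation: [3.141, -0.0, 1.811]
ft_force: [-0.1, 0.1, 0.3]
finger_gap: 0.998
[0.456 0.405 1.679 0.    1.057 0.215]
(0.03, 0) [297.63947697 178.82400364]
(-0.03, 0) [228.33002771 176.39422797]
(0.1, -0.1) [340.49385582 243.15220032]
(0.052, -0.067) [305.49231756 222.33089285]
(0.052, -0.027) [308.02689404 188.08232141]
```

View pics/w5.png

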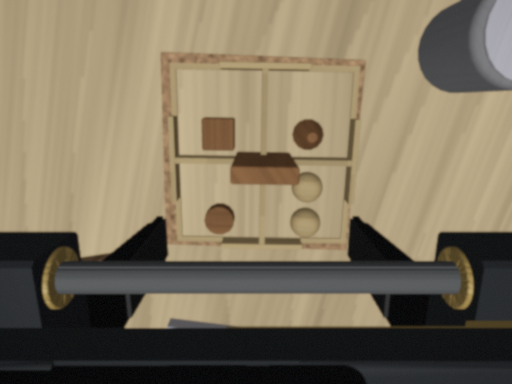

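```bash
python3 -m crank '[[0,0.004,0.01,0,-0.022],[0,0,0,-0.05,0],[0,0,0,-0.05,0],[0,0,0,-0.04,0],[0,0,0,-0.021,0],[0,0,0,0,0],[1,0,0,0,0],[1,0,0,0,0],[1,0,0,0,0],[1,0,0,0,0],[1,0,0,0,0]]' 20
```

```text
time_s: 17.62
tcp_pos: [0.485, 0.3175, 0.0644]
orientation: [3.141, -0.0, 1.79]
ft_force: [0.2, -0.2, 4.3]
finger_gap: 0.628
```

```bash
python3 -m crank '[[1,0,0,0,0],[1,0,0,0.004,0],[1,0,0,0.008,0],[1,0,0,0.014,0],[1,0,0,0.02,0],[1,0,0,0.02,0],[1,0,0,0.014,0],[1,0,0,0.006,0],[1,0,0,0,0]]'
python3 - <<'E'
from h import *
w=read_camera("wrist"); cv2.imwrite("pics/w6.png",w)
crop("side","sd6.png",160,190,190,145,4)
E
```

```text
time_s: 18.75
tcp_pos: [0.4847, 0.3173, 0.1501]
orientation: [3.141, -0.0, 1.79]
ft_force: [0.5, 0.8, -6.9]
finger_gap: 0.631
```

View pics/w6.png

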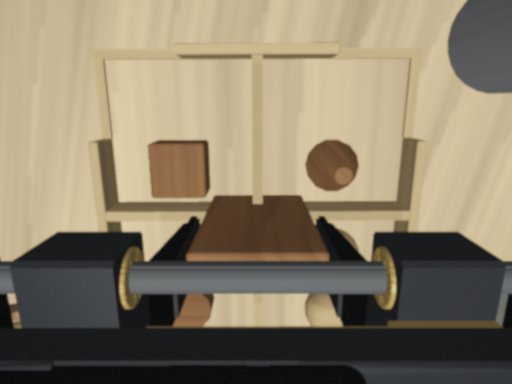

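View pics/sd6.png

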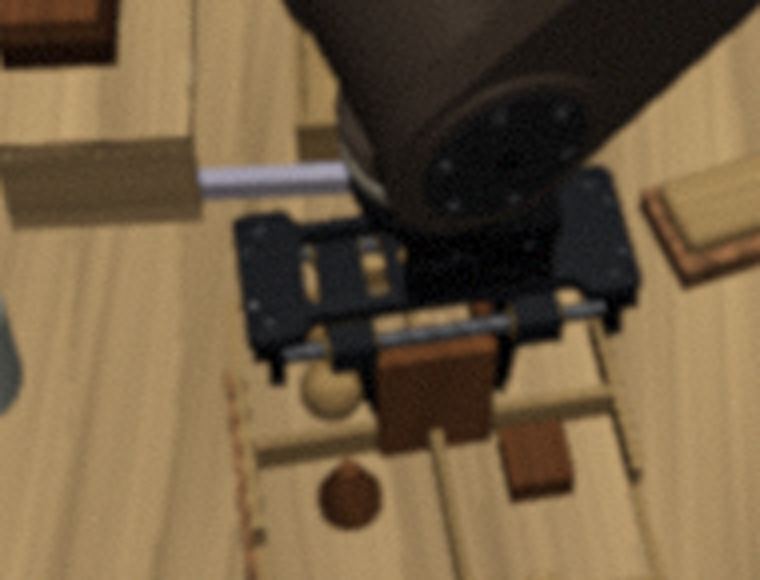

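Run:
```python
from h import *
P=[onz("scene",(110+u/4-.4,90+v/4-.4),.055) for u,v in [(424,349),(685,357),(681,489),(402,476)]]
for p in P: print(p.round(3))
print(np.mean(P,0))
print("fin",onz("scene",(110+553/4-.4,90+280/4-.4),.12))
```

```text
[ 0.461 -0.154  0.055]
[0.437 0.07  0.055]
[0.584 0.086 0.055]
[ 0.605 -0.139  0.055]
[ 0.52180052 -0.03433463  0.055     ]
fin [ 0.42678879 -0.04513998  0.12      ]
```

```bash
python3 -m crank '[[1,0,0,0.005,0],[1,0,0,0.01,0],[1,0,-0.002,0.015,0.01],[1,0.0005,-0.005,0.015,0.025],[1,0.001,-0.009,0.012,0.04],[1,0.001,-0.012,0.006,0.055],[1,0.001,-0.015,0.002,0.065],[1,0.001,-0.017,0,0.07],[1,0.001,-0.018,0,0.07],[1,0.001,-0.018,0,0.07],[1,0.001,-0.018,0,0.07],[1,0.001,-0.018,0,0.07]]'
python3 -m crank '[[1,0.001,-0.018,0,0.07],[1,0.001,-0.018,0,0.07],[1,0.001,-0.018,0,0.07],[1,0.001,-0.018,0,0.07],[1,0.001,-0.018,0,0.07],[1,0.001,-0.018,0,0.07],[1,0.001,-0.018,0,0.07],[1,0.001,-0.018,0,0.07],[1,0.001,-0.018,0,0.07],[1,0.001,-0.018,0,0.07],[1,0.001,-0.017,0,0.066],[1,0.001,-0.014,0,0.055]]'
python3 -m crank '[[1,0.001,-0.011,0,0.045],[1,0.001,-0.008,0,0.035],[1,0,-0.005,0,0.025],[1,0,-0.002,0,0.01],[1,0,0,0,0],[1,0,0,0,0]]'
```

```text
time_s: 20.35
tcp_pos: [0.4933, 0.1844, 0.216]
orientation: [3.141, 0.001, 2.338]
ft_force: [0.8, -0.2, -5.7]
finger_gap: 0.63
time_s: 21.85
tcp_pos: [0.5052, -0.0266, 0.216]
orientation: [-3.141, 0.001, -3.125]
ft_force: [0.1, -0.3, -5.5]
finger_gap: 0.632
time_s: 22.6
tcp_pos: [0.5073, -0.0515, 0.215]
orientation: [3.141, 0.0, -3.012]
ft_force: [-0.5, 0.7, -5.2]
finger_gap: 0.631
```

```bash
python3 -m crank '[[1,0,0.005,0,-0.01],[1,0,0.007,0,-0.01],[1,0,0.004,0,-0.005],[1,0,0,0,0],[1,0,0,0,0]]'
python3 - <<'E'
from h import *
w=read_camera("wrist"); cv2.imwrite("pics/w7.png",w)
crop("side","sd7.png",140,60,200,150,4)
crop("scene","sc7.png",170,90,150,120,5)
E
```

```text
time_s: 23.22
tcp_pos: [0.5073, -0.0356, 0.215]
orientation: [3.142, 0.0, -3.037]
ft_force: [-0.1, -0.4, -5.6]
finger_gap: 0.633
```

View pics/w7.png

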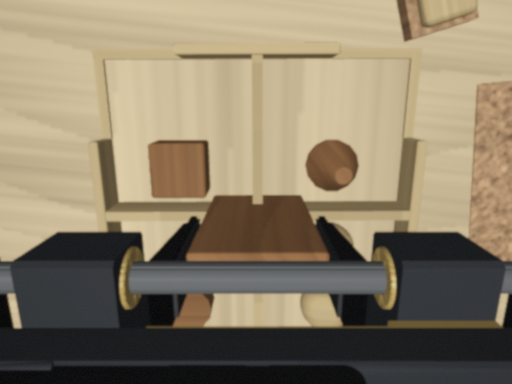

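View pics/sd7.png

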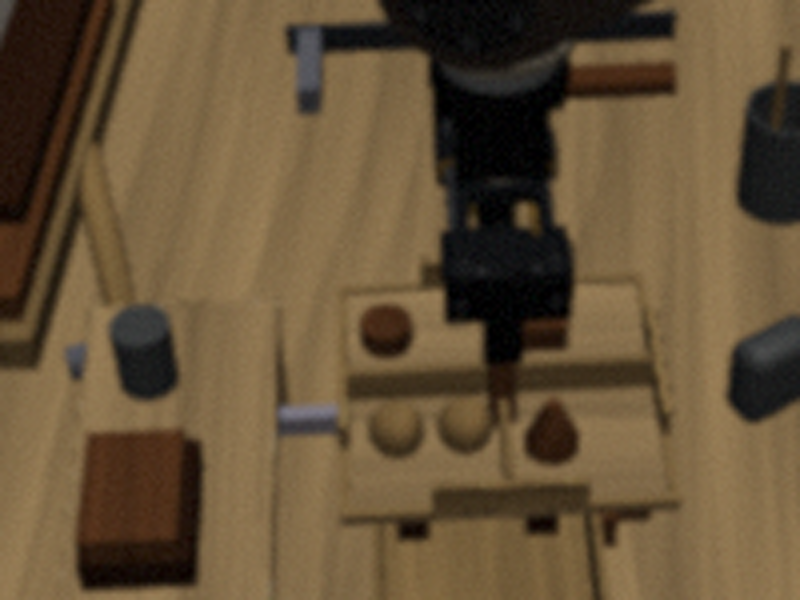

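View pics/sc7.png

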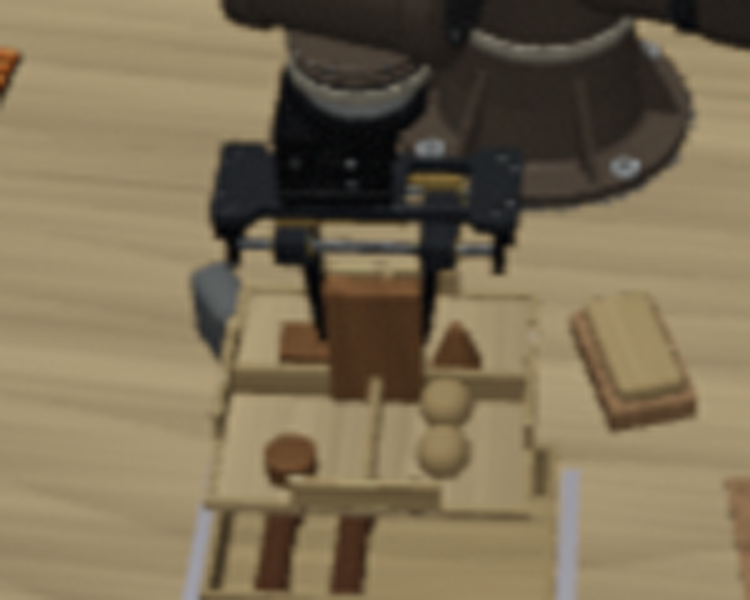

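```bash
python3 -m crank '[[1,-0.0002,0.002,0,0],[1,-0.0004,0.004,0,0],[1,-0.0006,0.006,0,0],[1,-0.0007,0.0065,0,0],[1,-0.0006,0.0055,0,0],[1,-0.0004,0.004,0,0],[1,-0.0002,0.0018,0,0],[1,0,0,0,0],[1,0.0016,-0.0149,0,0],[1,0.0015,-0.0149,0,0],[1,0,0,0,0],[1,0,0,0,0]]'
python3 - <<'E'
from h import *
crop("scene","sc8.png",170,90,150,120,5)
E
```

```text
time_s: 24.88
tcp_pos: [0.5072, -0.036, 0.2149]
orientation: [3.141, -0.0, -3.038]
ft_force: [0.1, 0.6, -6.0]
finger_gap: 0.63
```

View pics/sc8.png

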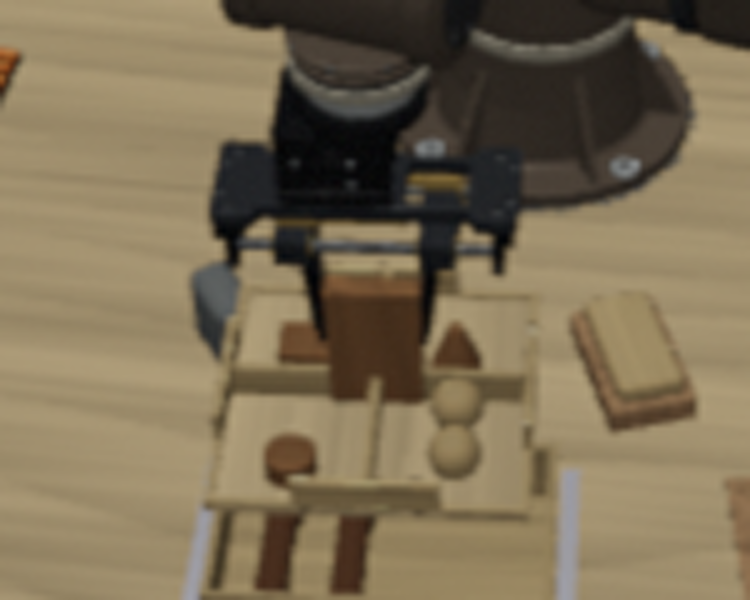

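```bash
python3 -m crank '[[1,-0.0002,0.002,0,0],[1,-0.0004,0.004,0,0],[1,-0.0006,0.006,0,0],[1,-0.0007,0.0065,0,0],[1,-0.0006,0.0055,0,0],[1,-0.0004,0.004,0,0],[1,-0.0002,0.0018,0,0],[1,0,0,0,0],[1,0.0016,-0.0149,0,0],[1,0.0015,-0.0149,0,0],[1,0,0,0,0],[1,0,0,0,0]]'
python3 -m crank '[[1,-0.0002,0.002,0,0],[1,-0.0004,0.004,0,0],[1,-0.0006,0.006,0,0],[1,-0.0007,0.0065,0,0],[1,-0.0006,0.0055,0,0],[1,-0.0004,0.004,0,0],[1,-0.0002,0.0018,0,0],[1,0,0,0,0],[1,0.0016,-0.0149,0,0],[1,0.0015,-0.0149,0,0],[1,0,0,0,0],[1,0,0,0,0]]'
python3 - <<'E'
from h import *
crop("scene","sc9.png",170,90,150,120,5)
E
```

```text
time_s: 26.42
tcp_pos: [0.5072, -0.036, 0.2149]
orientation: [3.141, -0.0, -3.038]
ft_force: [0.7, -0.3, -5.9]
finger_gap: 0.632
time_s: 27.92
tcp_pos: [0.5072, -0.036, 0.2149]
orientation: [3.141, -0.0, -3.038]
ft_force: [0.1, 0.3, -6.0]
finger_gap: 0.631
```

View pics/sc9.png

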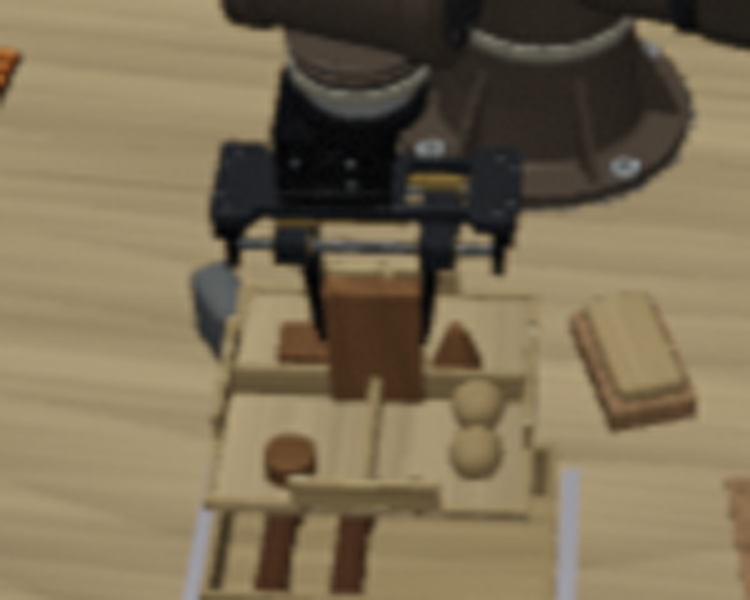

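```bash
python3 -m crank '[[1,0,0,-0.006,0],[1,0,0,-0.01,0],[1,0,0,-0.01,0],[1,0,0,-0.005,0],[1,0,0,-0.004,0],[1,0,0,-0.004,0],[1,0,0,0,0]]' 14
python3 - <<'E'
from h import *
crop("side","sd10.png",140,60,200,150,4)
crop("scene","sc10.png",170,90,150,120,5)
E
```

```text
time_s: 28.85
tcp_pos: [0.5077, -0.0358, 0.1762]
orientation: [-3.141, 0.001, -3.037]
ft_force: [3.9, 0.2, -1.6]
finger_gap: 0.63
```

View pics/sd10.png

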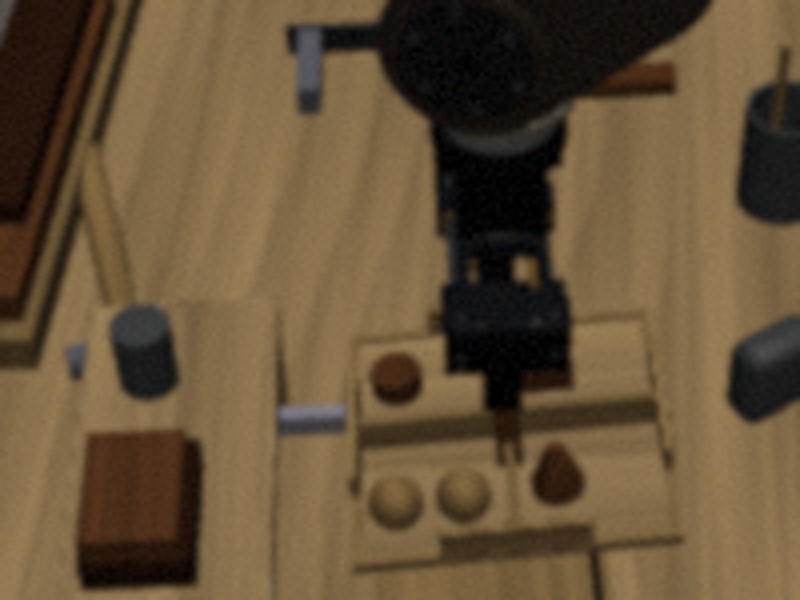

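```bash
python3 -m crank '[[1,0,0,-0.003,0],[1,0,0,-0.003,0],[1,0,0,-0.003,0],[1,0,0,-0.003,0],[1,0,0,0,0]]' 14
python3 - <<'E'
from h import *
crop("side","sd11.png",140,60,200,150,4)
crop("scene","sc11.png",170,90,150,120,5)
E
```

```text
time_s: 29.58
tcp_pos: [0.5071, -0.0357, 0.1635]
orientation: [3.141, -0.001, -3.037]
ft_force: [2.5, 0.1, -3.3]
finger_gap: 0.629
```

View pics/sd11.png

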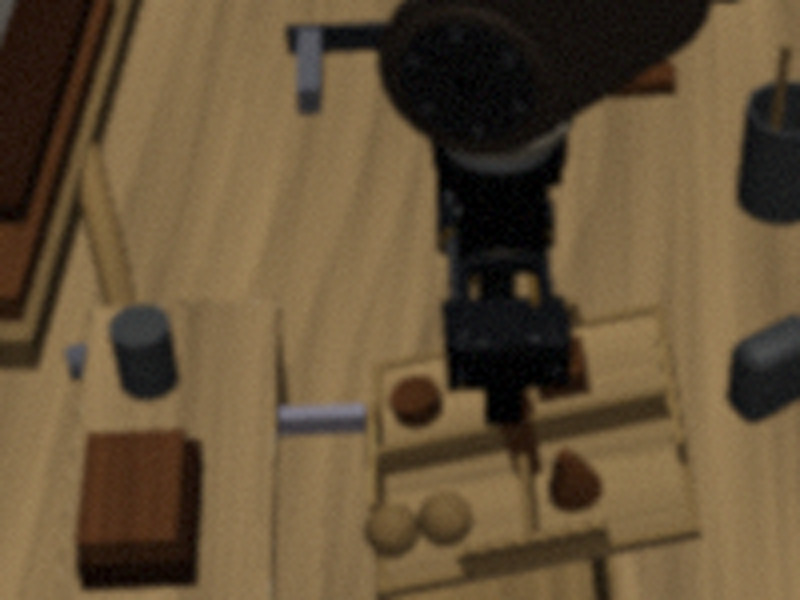

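View pics/sc11.png

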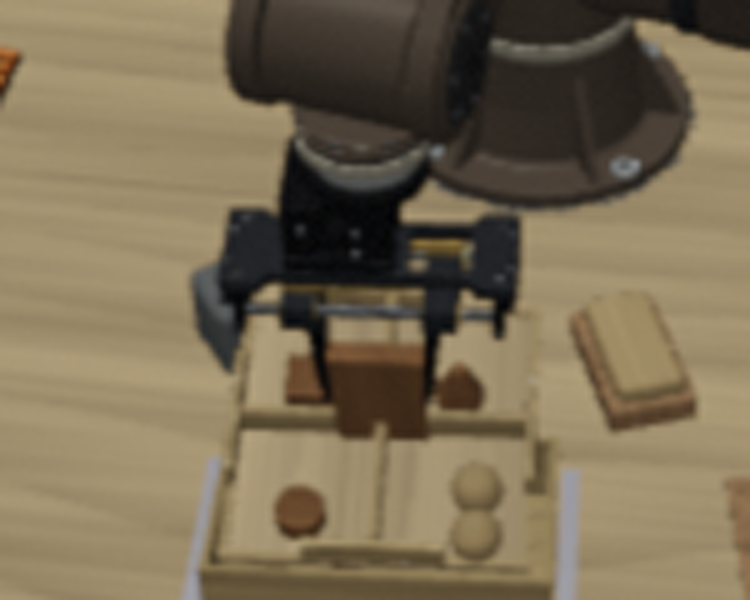

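Run:
```python
from h import *
for u,v in [(555,565),(203,572)]:
    print(onz("scene",(170+u/5-.4,90+v/5-.4),.055))
```

```text
[0.54441551 0.08343052 0.055     ]
[ 0.58549018 -0.1434214   0.055     ]
```

Run:
```python
from h import *
im=read_camera("scene");crop("","sc12.png",195,170,100,60,8,im)
crop("side","sd12.png",220,120,100,75,8)
```

```text
(no output)
```

View pics/sc12.png

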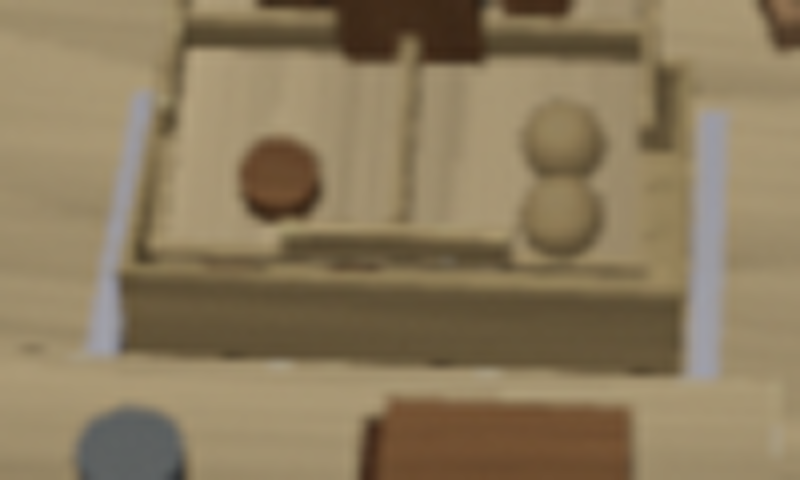

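View pics/sd12.png

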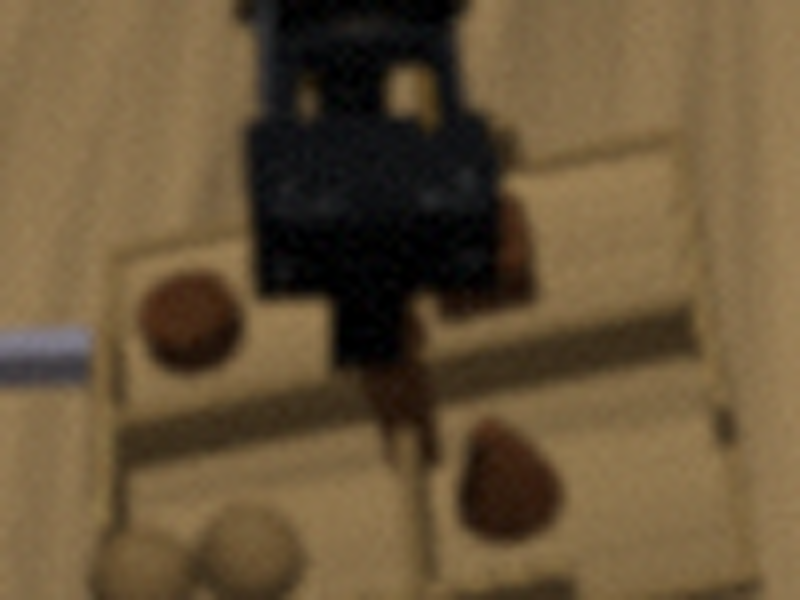

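Run:
```python
from h import *
for u,v in [(120,278),(688,296)]:
    print(onz("scene",(195+u/8-.4,170+v/8-.4),.055))
```

```text
[ 0.58727092 -0.14500874  0.055     ]
[0.56152315 0.0857657  0.055     ]
```

```bash
python3 -m crank '[[1,0,0,0.006,0],[1,0,0,0.012,0],[1,-0.003,0,0.012,0],[1,-0.006,-0.0005,0.004,0],[1,-0.008,-0.001,0,0],[1,-0.009,-0.001,0,0],[1,-0.009,-0.001,0,0],[1,-0.007,-0.001,0,0],[1,-0.004,-0.0005,0,0],[1,-0.001,0,0,0],[1,0,0,0,0]]' 16
python3 - <<'E'
from h import *
crop("side","sd13.png",140,60,200,150,4)
crop("scene","sc13.png",170,90,150,120,5)
E
```

```text
time_s: 31.15
tcp_pos: [0.4604, -0.0407, 0.198]
orientation: [3.142, 0.0, -3.037]
ft_force: [-0.2, -0.6, -6.2]
finger_gap: 0.631
```

View pics/sd13.png

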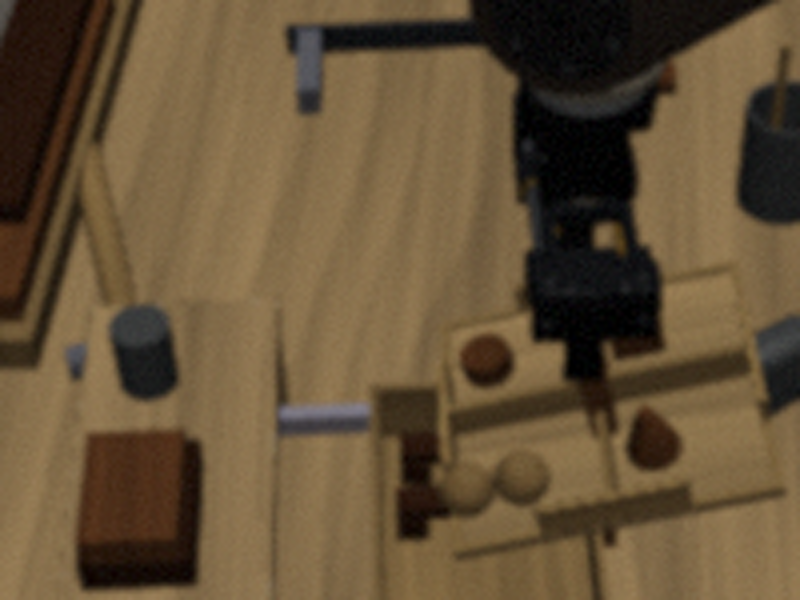

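View pics/sc13.png

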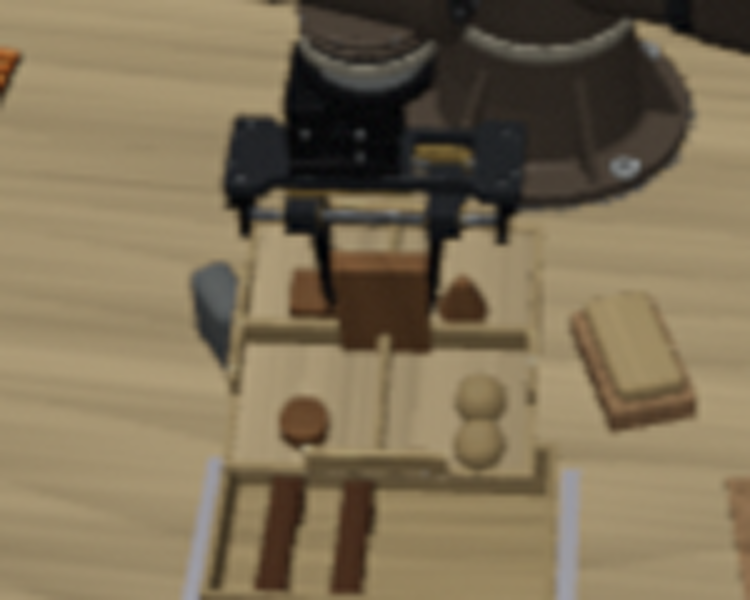

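```bash
python3 -m crank '[[1,0,0,-0.006,0],[1,0,0,-0.01,0],[1,0,0,-0.005,0],[1,0.001,0,-0.002,0],[1,0.003,0.0003,-0.002,0],[1,0.0035,0.0004,-0.002,0],[1,0.0035,0.0004,-0.0025,0],[1,0.003,0.0003,-0.002,0],[1,0,0,0,0]]' 14
python3 - <<'E'
from h import *
crop("side","sd14.png",140,60,200,150,4)
crop("scene","sc14.png",170,90,150,120,5)
E
```

```text
time_s: 32.38
tcp_pos: [0.4759, -0.0392, 0.1672]
orientation: [-3.141, 0.004, -3.038]
ft_force: [2.5, 2.2, 7.7]
finger_gap: 0.631
```

View pics/sd14.png

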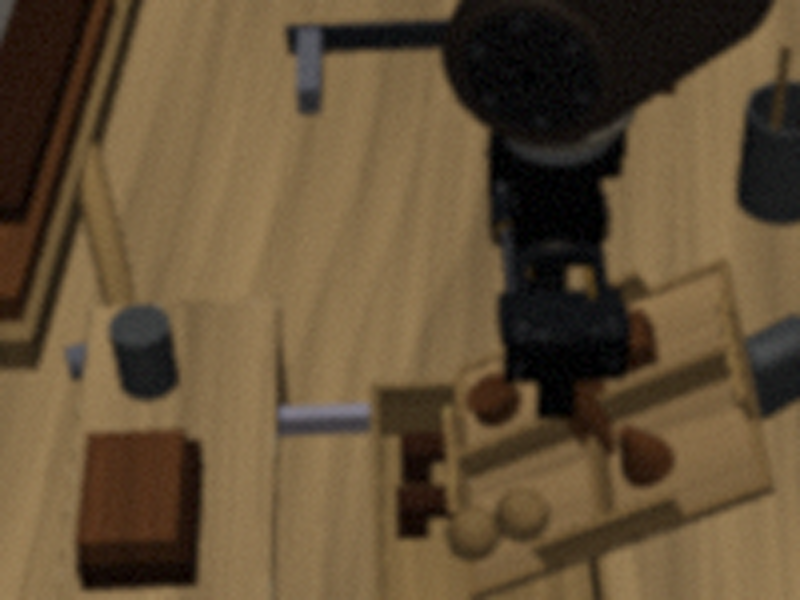

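View pics/sc14.png

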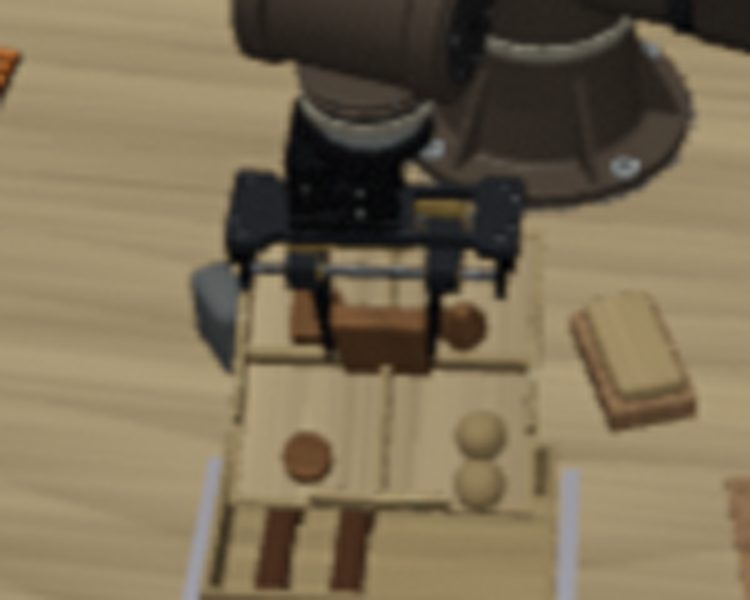

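```bash
python3 -m crank '[[1,0.003,0.0003,-0.0025,0],[1,0.003,0.0003,-0.0025,0],[1,0.003,0.0003,-0.003,0],[1,0.003,0.0003,-0.003,0],[1,0.002,0.0002,-0.002,0],[1,0,0,0,0],[1,0,0,0,0]]' 14
python3 - <<'E'
from h import *
crop("side","sd15.png",140,60,200,150,4)
crop("scene","sc15.png",170,90,150,120,5)
E
```

```text
time_s: 33.35
tcp_pos: [0.4895, -0.038, 0.154]
orientation: [-3.141, 0.003, -3.038]
ft_force: [3.8, 1.8, 4.9]
finger_gap: 0.63
```

View pics/sd15.png

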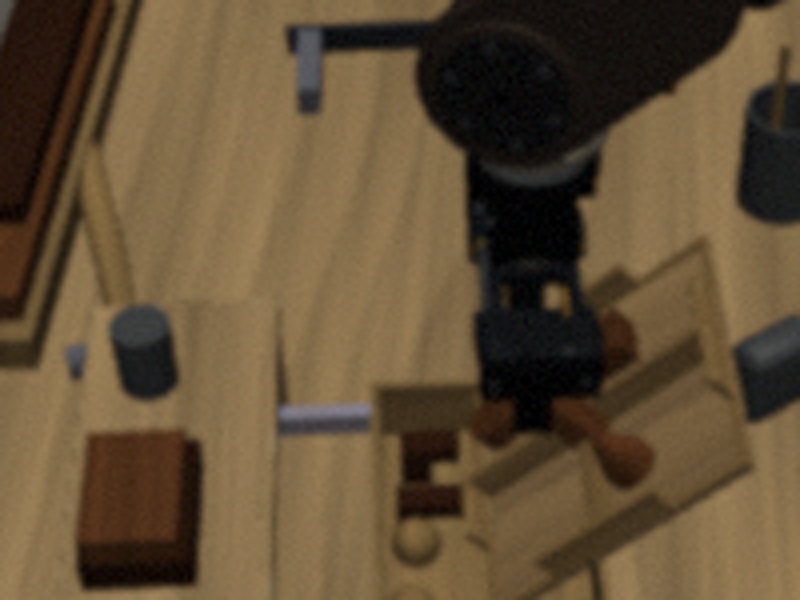

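View pics/sc15.png

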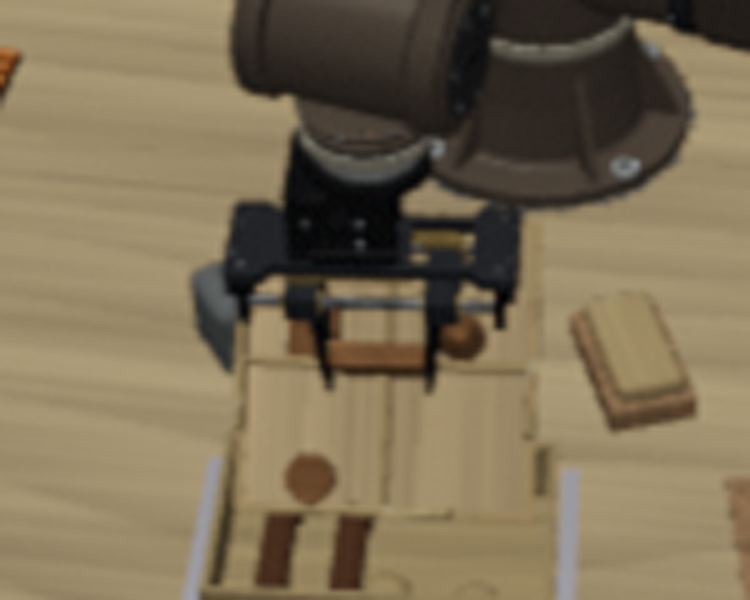

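```bash
python3 -m crank '[[1,-0.002,0,0.004,0],[1,-0.004,0,0.008,0],[1,-0.004,0,0.012,0],[1,-0.004,0,0.015,0],[1,-0.002,0,0.015,0],[1,0,0,0.012,0],[1,0,0,0.008,0],[1,0,0,0.003,0],[1,0,0,0,0]]' 14
python3 - <<'E'
from h import *
crop("side","sd16.png",140,60,200,150,4)
crop("scene","sc16.png",170,90,150,120,5)
E
```

```text
time_s: 34.58
tcp_pos: [0.4723, -0.0379, 0.2304]
orientation: [3.141, -0.0, -3.037]
ft_force: [0.2, -0.1, -5.9]
finger_gap: 0.634
```

View pics/sd16.png

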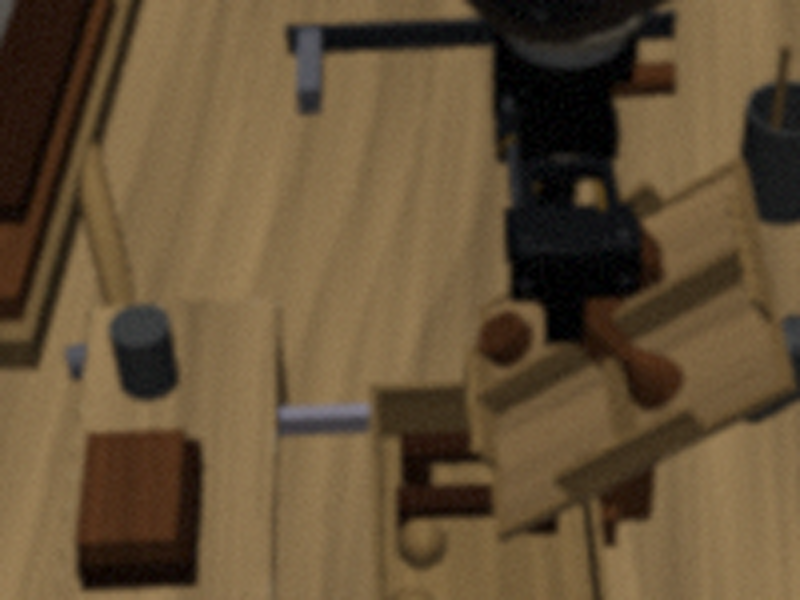

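View pics/sc16.png

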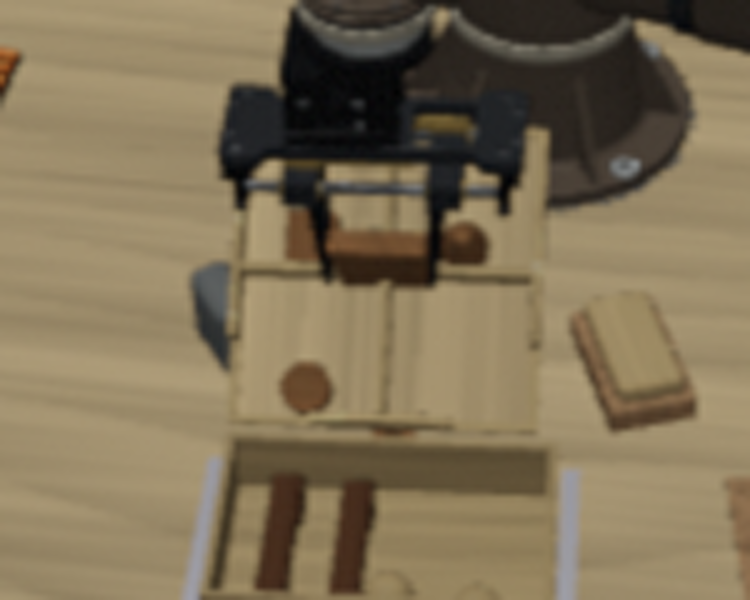

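```bash
python3 -m crank '[[1,0,0.003,0,-0.02],[1,0.001,0.007,0,-0.04],[1,0.0014,0.011,0,-0.06],[1,0.0014,0.0145,0,-0.075],[1,0.0014,0.0155,0,-0.08],[1,0.0014,0.0155,0,-0.08],[1,0.0014,0.0155,0,-0.08],[1,0.0014,0.0155,0,-0.08],[1,0.0014,0.0155,0,-0.08],[1,0.0014,0.0155,0,-0.08],[1,0.0014,0.0155,0,-0.08],[1,0.0014,0.0155,0,-0.08]]' 16
python3 -m crank '[[1,0.0014,0.0155,0,-0.08],[1,0.0014,0.0155,0,-0.08],[1,0.0014,0.0155,0,-0.08],[1,0.0014,0.0155,0,-0.08],[1,0.0014,0.0155,0,-0.08],[1,0.0014,0.0155,0,-0.08],[1,0.0014,0.0135,0,-0.075],[1,0.0014,0.01,0,-0.06],[1,0.001,0.006,0,-0.04],[1,0,0.003,0,-0.02],[1,0,0,0,0]]'
```

```text
time_s: 36.17
tcp_pos: [0.4872, 0.1223, 0.2302]
orientation: [-3.141, -0.0, 2.407]
ft_force: [-0.4, 0.2, -5.4]
finger_gap: 0.632
time_s: 37.55
tcp_pos: [0.4993, 0.2472, 0.2302]
orientation: [-3.141, 0.0, 1.736]
ft_force: [-0.4, 0.5, -5.8]
finger_gap: 0.627
```

```bash
python3 -m crank '[[1,0,0,-0.006,0.015],[1,0,0,-0.012,0.025],[1,0,0,-0.018,0.014],[1,0,0,-0.018,0],[1,0,0,-0.014,0],[1,0,0,-0.008,0],[1,0,0,-0.003,0],[1,0,0,0,0]]'
python3 - <<'E'
from h import *
crop("side","sd17.png",180,180,190,145,4)
crop("scene","sc17.png",290,90,150,120,5)
E
```

```text
time_s: 38.55
tcp_pos: [0.4996, 0.2472, 0.1517]
orientation: [3.141, -0.0, 1.79]
ft_force: [0.9, 0.5, -5.3]
finger_gap: 0.632
```

View pics/sd17.png

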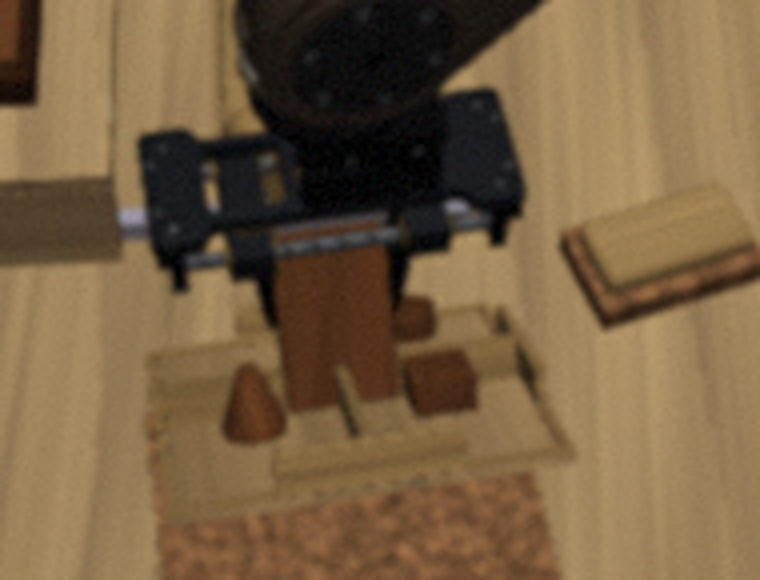

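View pics/sc17.png

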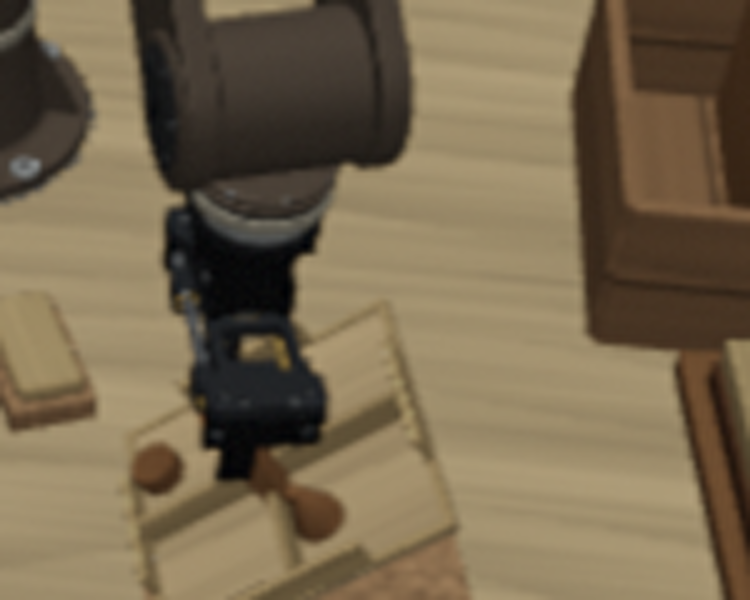

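```bash
python3 -m crank '[[1,0,0,-0.01,0],[1,0,0,-0.018,0],[1,0,0,-0.012,0],[1,0,0,-0.005,0],[1,-0.0018,0.0083,-0.0027,0],[1,-0.0018,0.0083,-0.0027,0],[1,-0.0021,0.0098,-0.005,0],[1,-0.0021,0.0098,-0.005,0],[1,0,0,0,0]]'
python3 - <<'E'
from h import *
crop("side","sd18.png",180,180,190,145,4)
E
```

```text
time_s: 39.78
tcp_pos: [0.4916, 0.2848, 0.091]
orientation: [3.14, -0.001, 1.791]
ft_force: [-0.6, 5.4, 2.2]
finger_gap: 0.629
```

View pics/sd18.png

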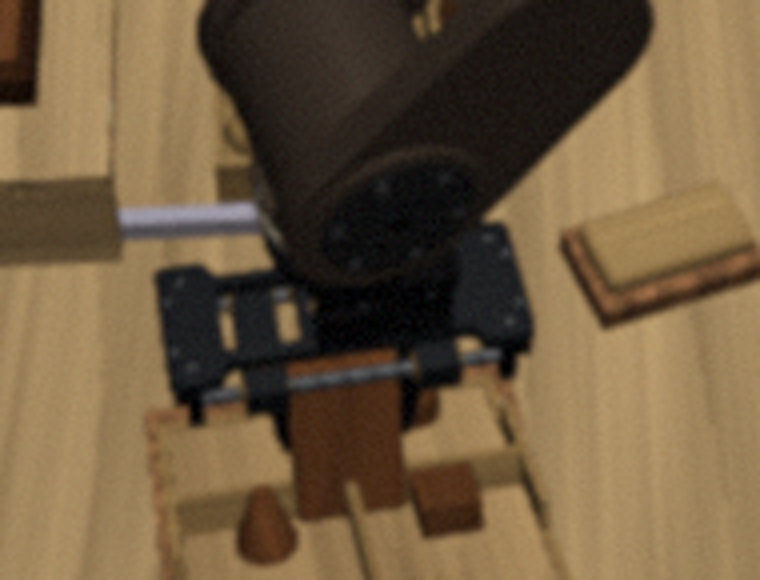

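```bash
python3 -m crank '[[1,-0.0019,0.0088,-0.0062,0],[1,-0.0019,0.0088,-0.007,0],[1,-0.0016,0.0075,-0.0075,0],[1,-0.0016,0.0065,-0.0065,0],[1,0,0,0,0]]'
python3 - <<'E'
from h import *
crop("side","sd19.png",180,180,190,145,4)
crop("scene","sc19.png",290,110,150,120,5)
E
```

```text
time_s: 40.45
tcp_pos: [0.4841, 0.3149, 0.0627]
orientation: [-3.14, 0.001, 1.79]
ft_force: [0.3, 0.2, -5.4]
finger_gap: 0.631
```

View pics/sd19.png

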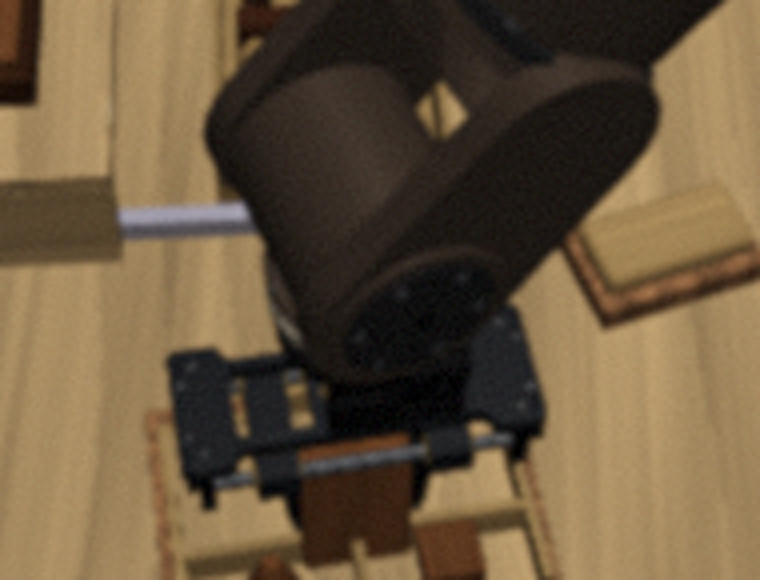

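View pics/sc19.png

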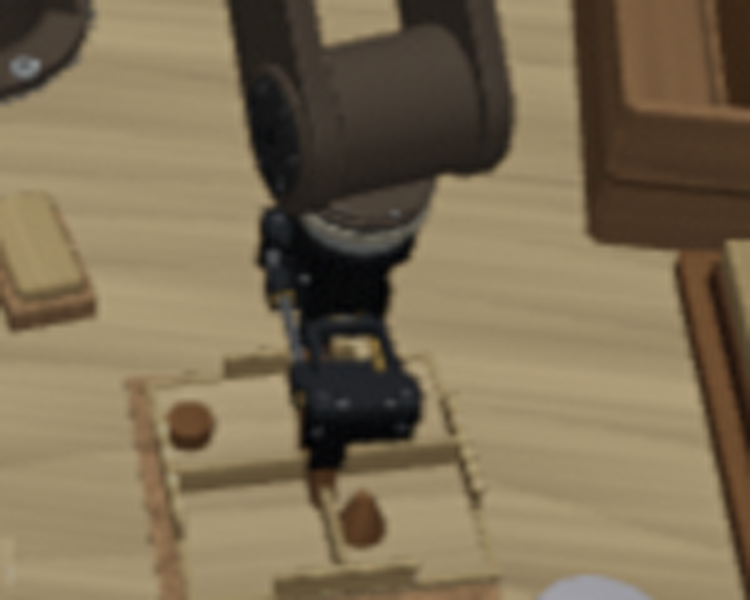

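```bash
python3 -m crank '[[1,0,0,-0.003,0],[1,0,0,-0.003,0],[1,0,0,0,0]]'
python3 - <<'E'
from h import *
crop("side","sd20.png",200,240,140,120,5)
E
```

```text
time_s: 40.92
tcp_pos: [0.4848, 0.3148, 0.0578]
orientation: [3.141, 0.0, 1.79]
ft_force: [0.1, 1.5, -3.5]
finger_gap: 0.633
```

View pics/sd20.png

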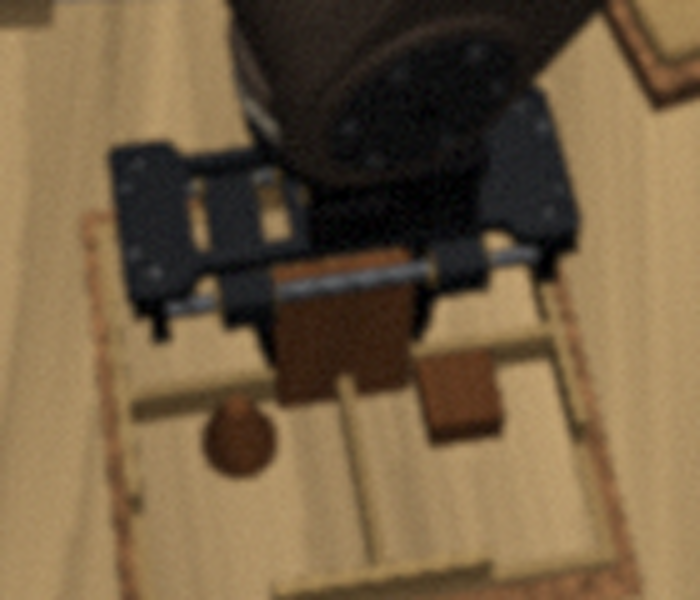

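```bash
python3 -m crank '[[1,0,0,-0.002,0],[1,0,0,-0.002,0],[1,0,0,0,0]]' 6
python3 -m crank '[[0.3,0,0,0,0],[0,0,0,0,0],[0,0,0,0,0],[0,0,0,0,0],[0,0,0,0.03,0],[0,0,0,0.05,0],[0,0,0,0.06,0],[0,0,0,0.06,0],[0,0,-0.03,0.02,0]]'
python3 - <<'E'
from h import *
c=cam("wrist");w=read_camera("wrist"); cv2.imwrite("pics/w21.png",w)
crop("side","sd21.png",200,240,140,120,5)
E
```

```text
time_s: 41.35
tcp_pos: [0.4846, 0.3148, 0.0539]
orientation: [-3.141, 0.0, 1.79]
ft_force: [-0.1, 0.6, 0.3]
finger_gap: 0.632
time_s: 42.48
tcp_pos: [0.4853, 0.2859, 0.2776]
orientation: [3.136, -0.001, 1.792]
ft_force: [-0.4, 0.0, -0.2]
finger_gap: 1.0
```

View pics/w21.png

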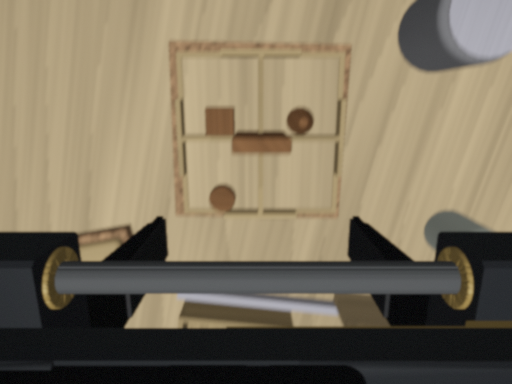

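View pics/sd21.png

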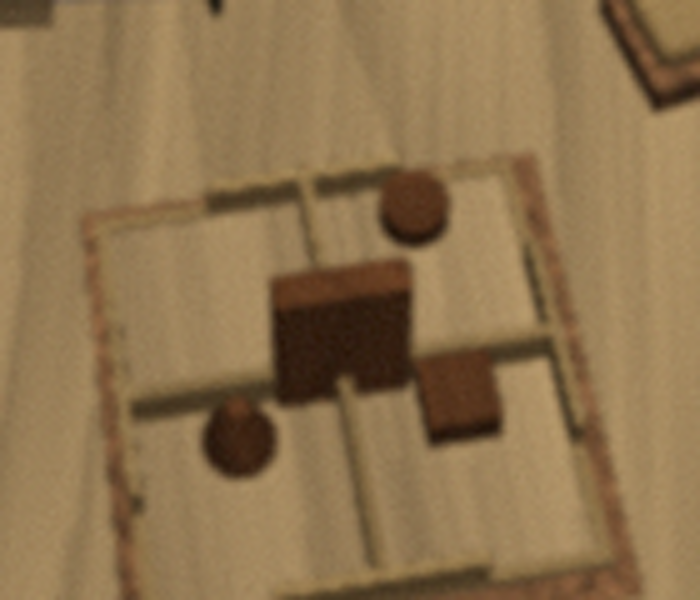

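```bash
python3 -m crank '[[0,-0.0095,-0.0415,0,0.182],[0,-0.0095,-0.0415,0,0.182],[0,-0.0095,-0.0415,0,0.182],[0,-0.0095,-0.0415,0,0.182],[0,-0.0095,-0.0415,0,0.182],[0,-0.0095,-0.0415,0,0.182],[0,-0.0095,-0.0415,0,0.182],[0,-0.0095,-0.0415,0,0.181],[0,0,0,0,0]]'
python3 - <<'E'
from h import *
c=cam("wrist");w=read_camera("wrist"); cv2.imwrite("pics/w22.png",w); print(proj("wrist",(.4095,-.0458,.12),c))
s=read_camera("scene");cv2.imwrite("pics/scene22.png",s);crop("","sc22.png",110,90,190,145,4,s)
crop("side","sd22.png",180,100,150,110,5)
E
```

```text
time_s: 43.7
tcp_pos: [0.4092, -0.0454, 0.2732]
orientation: [3.141, -0.001, -3.054]
ft_force: [-0.1, 0.9, 0.1]
finger_gap: 1.0
[255.62201011 176.89062345]
```

View pics/w22.png

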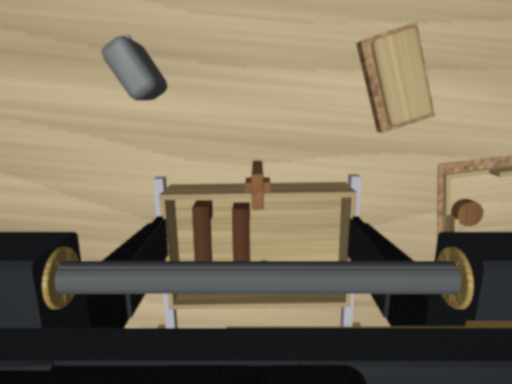

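View pics/sc22.png

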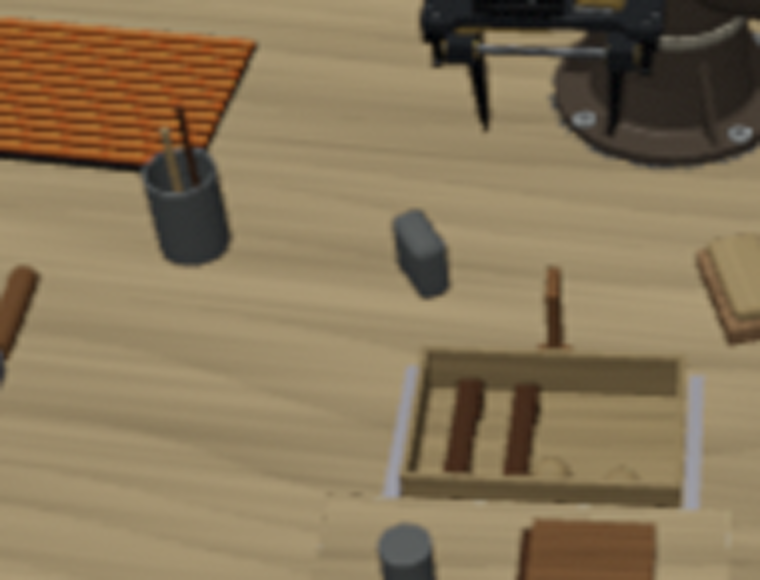

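View pics/sd22.png

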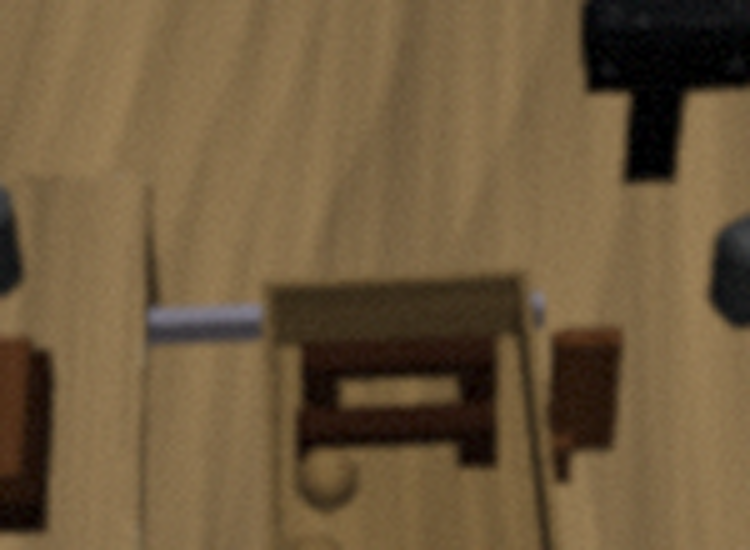

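```bash
python3 -m crank '[[0,0.02,0.0015,-0.04,0.017],[0,0,0,-0.05,0],[0,0,0,-0.05,0],[0,0,0,-0.04,0],[0,0,0,-0.012,0],[1,0,0,0,0],[1,0,0,0,0],[1,0,0,0,0],[1,0,0,0,0],[1,0,0,0,0],[1,0,0,0,0],[1,0,0,0,0]]' 30
python3 -m crank '[[1,0,0,0,0],[1,0,0,0,0],[1,0,0,0,0],[1,0,0,0,0]]'
python3 - <<'E'
from h import *
crop("side","sd23.png",180,100,150,110,5)
E
```

```text
time_s: 45.35
tcp_pos: [0.4296, -0.0424, 0.0819]
orientation: [3.142, 0.0, -3.036]
ft_force: [-0.4, 0.1, -0.3]
finger_gap: 0.323
time_s: 45.85
tcp_pos: [0.4296, -0.0425, 0.0818]
orientation: [3.141, 0.0, -3.036]
ft_force: [0.1, -2.4, -1.0]
finger_gap: 0.126
```

View pics/sd23.png

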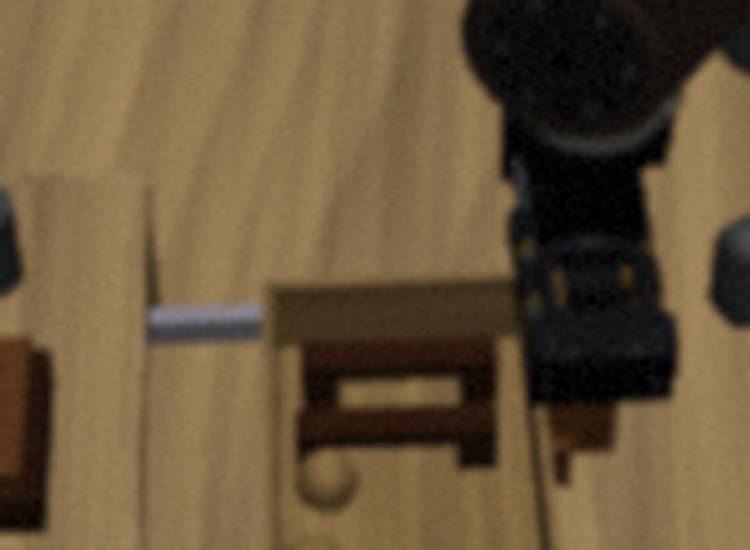

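```bash
python3 -m crank '[[1,0.004,0.0003,0,0],[1,0.009,0.0008,0,0],[1,0.014,0.0014,0,0],[1,0.016,0.0016,0,0],[1,0.017,0.0017,0,0],[1,0.017,0.0017,0,0],[1,0.017,0.0017,0,0],[1,0.017,0.0017,0,0],[1,0.016,0.0016,0,0],[1,0.013,0.0013,0,0],[1,0.01,0.001,0,0],[1,0.007,0.0006,0,0]]'
python3 -m crank '[[1,0.004,0.0004,0,0],[1,0.002,0.0002,0,0],[1,0.001,0.0001,0,0],[1,0,0,0,0]]'
python3 - <<'E'
from h import *
s=read_camera("scene");crop("","sc24.png",140,140,170,130,4,s)
crop("side","sd24.png",130,100,170,130,4)
E
```

```text
time_s: 47.4
tcp_pos: [0.5858, -0.0268, 0.0819]
orientation: [3.141, -0.003, -3.035]
ft_force: [-7.4, -1.0, 5.6]
finger_gap: 0.127
time_s: 47.9
tcp_pos: [0.5926, -0.0261, 0.0819]
orientation: [3.141, -0.002, -3.035]
ft_force: [-6.3, -0.0, 3.9]
finger_gap: 0.126
```

View pics/sc24.png

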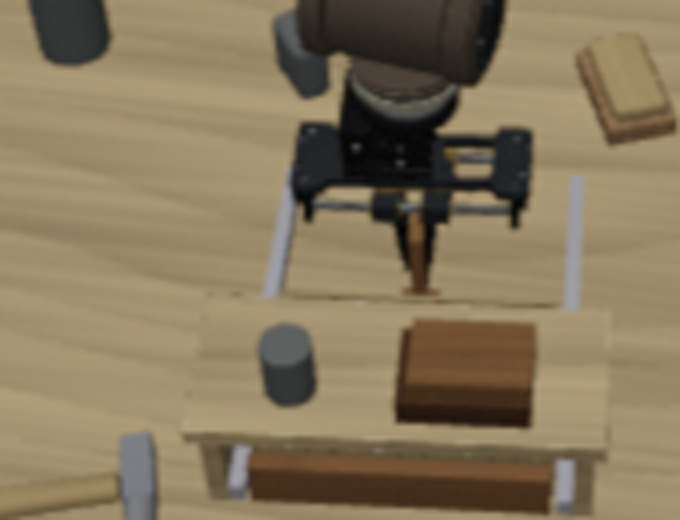

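View pics/sd24.png

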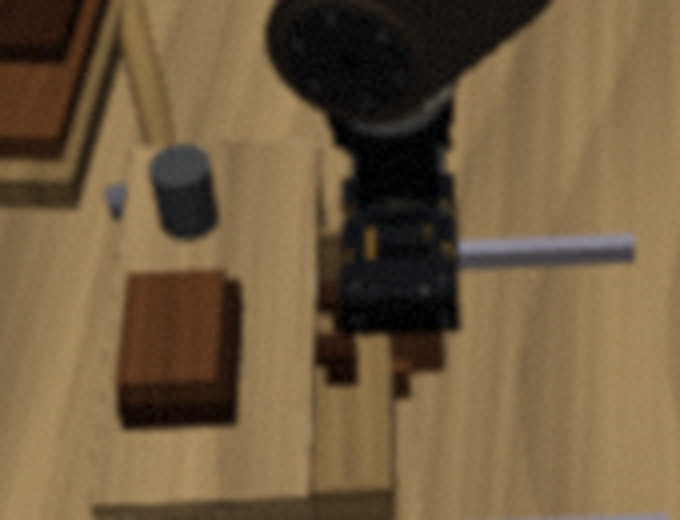

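```bash
python3 -m crank '[[1,0.0015,0.0002,0,0],[1,0.001,0.0001,0,0],[1,0,0,0,0]]'
python3 -m crank '[[0,0,0,0,0],[0,0,0,0,0],[0,0,0,0,0],[0,0,0,0,0],[0,0,0,0.05,0],[0,0,0,0.06,0],[0,-0.03,0.01,0.05,0],[0,-0.05,0.02,0,0],[0,-0.05,0.02,0,0],[0,0,0,0,0],[0,0,0,0,0]]'
python3 - <<'E'
from h import *
c=cam("wrist");w=read_camera("wrist"); cv2.imwrite("pics/w25.png",w)
s=read_camera("scene");cv2.imwrite("pics/scene25.png",s)
cv2.imwrite("pics/side25.png",read_camera("side"))
E
```

```text
time_s: 48.38
tcp_pos: [0.5948, -0.0257, 0.0819]
orientation: [3.141, -0.003, -3.035]
ft_force: [-7.9, -0.1, 4.7]
finger_gap: 0.119
time_s: 49.75
tcp_pos: [0.4668, 0.0239, 0.2423]
orientation: [-3.141, 0.001, -3.035]
ft_force: [-0.5, -0.4, -0.2]
finger_gap: 1.001
```

View pics/w25.png

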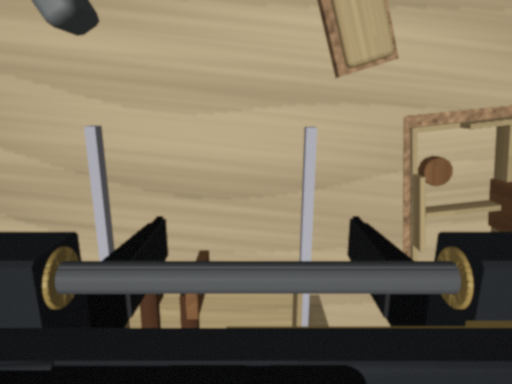

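View pics/scene25.png

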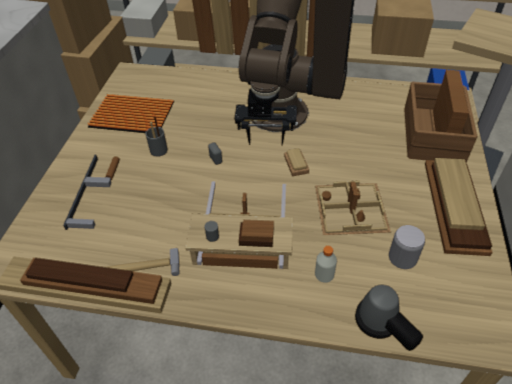

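View pics/side25.png

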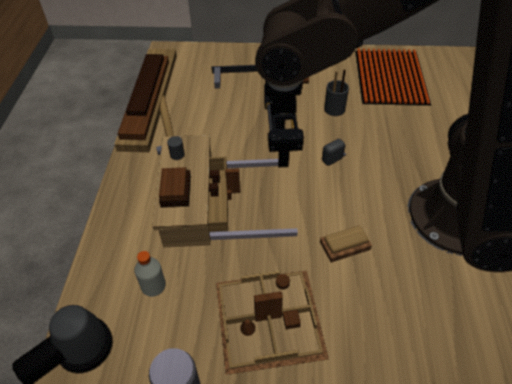

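```bash
python3 -c "
from plant import *
hand_in()"
```

```text
the job is handed in; nothing more can be done
```

I packed the kit and handed it in after about 50 s of the 210 s limit; `hand_in` gives no verdict.

- **Box and pulls:** I drew the box about 0.165 m out by its fin. Two pulls were present, and I put both in the box.
- **Tipping the balls:** the move command cannot tilt the tool. I gripped the tray's handle by its ends and pressed the tray's underside on the box's fin, so it turned in the grip to about 40°. That tips it towards one side rather than a corner. I first nudged the balls in line with the rim gap with short sideways jerks. Both rolled into the box; cap, plug and cone stayed in their bays.
- **Putting back:** I laid the tray back flat on its mat, then pushed the box home until the force against it rose to about 8 N.

**Last checks:**
- Before the push home, the pictures showed both pulls and both balls lying low in the box.
- Afterwards the fin's grasp point was within 3 mm of where it started, and no ball was visible on the bench.
- The balls are hidden under the shelf once the box is home, so I could not see them again after the push.
- The tray stands flat on its mat with cap, plug and cone in it.
- Glue and tape look unmoved, and the gripper is clear of everything.

**One disagreement:** while the tray pressed on the fin, the pictures suggested the box had slid about 20 mm towards the robot. Once the tray was lifted it was back where it had been, so it had probably rocked, not slid.

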